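Close the sample carrier: caps matched by trial fit, data tag pressed flush

TASK

Make the sample carrier ready for the instrument: close the tubes with the caps set out on the bench, each cap pushed fully home on the one tube it fits (the caps look alike, so try them; there may be fewer caps than tubes, and a tube without its cap stays open), and put the black data tag into its recess in the carrier and press it flush. Do not knock over the bottle or the jar.

Things in the scene. Friction and masses are not known exactly. Their poses are not given: they have to be found in the camera images.
- carrier: aluminium sample carrier, fixed: a block 80 (x) by 390 (y) by 50 mm high; origin at bench level; y runs along the row of tubes. Five tubes stand on its flat top (the deck) at y = -45, 8, 61, 114 and 167 mm, in an order that changes; the tag recess is at y = -135 mm.
- recess_mouth (a point): centre of the mouth of the tag recess, at deck level: opening 26 mm (x) by 52 mm (y), 2 mm chamfer, axes as the carrier. Its floor is a contact carriage that at first stands 14 mm below the deck, held by about 5 N of friction; a firm push (8 to 15 N) moves it 8 mm down to a solid stop 22 mm below the deck, and it stays where it is pushed.
- tag: black data tag block with a small brass window on top, 24 (x) by 50 (y) by 22 mm high, 50 g, lying flat on the bench; origin at the centre of its underside. Set in the recess it first stands 8 mm proud of the deck and must be pressed until its top is flush with the deck. Either way round is right.
- tube_a: one of five white open tubes, fixed upright on the carrier's deck, 60 mm high (rim 110 mm above the bench); origin at the centre of its foot. The lips have outer diameters of 15.6, 20.0, 24.4, 28.8 and 33.2 mm, wall 2.6 mm with a rounded rim; which tube is which size is not told.
- tube_a_rim (a point): centre of the mouth of tube_a, at the top of its rim
- tube_b: one of five white open tubes, fixed upright on the carrier's deck, 60 mm high (rim 110 mm above the bench); origin at the centre of its foot. The lips have outer diameters of 15.6, 20.0, 24.4, 28.8 and 33.2 mm, wall 2.6 mm with a rounded rim; which tube is which size is not told.
- tube_b_rim (a point): centre of the mouth of tube_b, at the top of its rim
- tube_c: one of five white open tubes, fixed upright on the carrier's deck, 60 mm high (rim 110 mm above the bench); origin at the centre of its foot. The lips have outer diameters of 15.6, 20.0, 24.4, 28.8 and 33.2 mm, wall 2.6 mm with a rounded rim; which tube is which size is not told.
- tube_c_rim (a point): centre of the mouth of tube_c, at the top of its rim
- tube_d: one of five white open tubes, fixed upright on the carrier's deck, 60 mm high (rim 110 mm above the bench); origin at the centre of its foot. The lips have outer diameters of 15.6, 20.0, 24.4, 28.8 and 33.2 mm, wall 2.6 mm with a rounded rim; which tube is which size is not told.
- tube_d_rim (a point): centre of the mouth of tube_d, at the top of its rim
- tube_e: one of five white open tubes, fixed upright on the carrier's deck, 60 mm high (rim 110 mm above the bench); origin at the centre of its foot. The lips have outer diameters of 15.6, 20.0, 24.4, 28.8 and 33.2 mm, wall 2.6 mm with a rounded rim; which tube is which size is not told.
- tube_e_rim (a point): centre of the mouth of tube_e, at the top of its rim
- cap_k: grey press cap, mouth down; None if absent. All look alike: cylinder 41 mm diameter, 34 mm high, 45 g; origin at the centre of its underside, z up. In its mouth a ring groove 14 mm deep, about 1 mm of play each side on its own tube; the groove size differs from cap to cap (4.4 mm steps in diameter). The name does not tell which tube it fits; on any other tube, bigger or smaller, it stops at the rim.
- cap_l: grey press cap, mouth down; None if absent. All look alike: cylinder 41 mm diameter, 34 mm high, 45 g; origin at the centre of its underside, z up. In its mouth a ring groove 14 mm deep, about 1 mm of play each side on its own tube; the groove size differs from cap to cap (4.4 mm steps in diameter). The name does not tell which tube it fits; on any other tube, bigger or smaller, it stops at the rim.
- cap_m: grey press cap, mouth down; None if absent. All look alike: cylinder 41 mm diameter, 34 mm high, 45 g; origin at the centre of its underside, z up. In its mouth a ring groove 14 mm deep, about 1 mm of play each side on its own tube; the groove size differs from cap to cap (4.4 mm steps in diameter). The name does not tell which tube it fits; on any other tube, bigger or smaller, it stops at the rim.
- cap_n: grey press cap, mouth down; None if absent. All look alike: cylinder 41 mm diameter, 34 mm high, 45 g; origin at the centre of its underside, z up. In its mouth a ring groove 14 mm deep, about 1 mm of play each side on its own tube; the groove size differs from cap to cap (4.4 mm steps in diameter). The name does not tell which tube it fits; on any other tube, bigger or smaller, it stops at the rim.
- cap_o: grey press cap, mouth down; None if absent. All look alike: cylinder 41 mm diameter, 34 mm high, 45 g; origin at the centre of its underside, z up. In its mouth a ring groove 14 mm deep, about 1 mm of play each side on its own tube; the groove size differs from cap to cap (4.4 mm steps in diameter). The name does not tell which tube it fits; on any other tube, bigger or smaller, it stops at the rim.
- wash_bottle: bystander: standing bottle, 64 mm diameter, 170 mm high, origin under its centre
- jar: bystander: amber jar, 68 mm diameter, 85 mm high, origin under its centre

How it is judged:
By the outcome, as a careful person would: the job done as asked, in the order asked, and still so for the second after the job is handed in, with the robot touching nothing.
Of cap_k, cap_l, cap_m, cap_n, cap_o only 3 to 5 are there at a start; the rules pass over those that are not, and their reading is None.
At some moment in a run one of cap_k, cap_l, cap_m, cap_n, cap_o may be knocked a few centimetres aside while the robot is not near it.
Once in a run the grip may slacken for a moment while it holds something.
It also fails if it takes over 210 s, if anything falls off the work surface, if the arm or the gripper's body presses on something with over 40 N, if the wrist force passes 120 N, or if a joint passes its speed limit or range.

ROBOT

A 6-joint arm with a two-finger parallel gripper is mounted at the origin on the work surface. World frame = base frame: x ahead of the robot, y to its left, z up, the work surface at z = 0. Lengths are in mm, angles in rad, forces in N, time in s.
With the tool pointing down it reaches from about 350 to 925 mm from the base axis. Payload 6.4 kg.
Tool frame: the origin (TCP) lies midway between the tips of the shut fingers; the grasp point (between the pads) lies 19 mm behind it (manip.pinch_z is the distance from the TCP to the grasp point, in mm); x points along the fingers, y is the direction in which the jaws open and shut, and the axes are right-handed (so a half turn about x gives the same grasp; the last joint's range is limited). The gripper opens to 94 mm and grips with 3 to 60 N. Pads are 16 mm wide; open, the fingers measure 119 mm over their backs; the gripper's body (75 mm by 177 mm) begins 78 mm behind the grasp point.
Start: joints at [1.147, 0.245, 1.558, -0, 1.339, -0.174], TCP at [160.683, 629.837, 205.455] pointing down, gripper open.
Joint ranges: [-3.13, 3.13], [-1.02, 2.26], [0.13, 2.54], [-0.95, 4.09], [0.21, 2.88], [-2.74, 2.74]. Speed limits (rad/s): [2.57, 2.57, 3.14, 3.14, 3.14, 3.14].

INTERFACE

Orientations are given as a unit quaternion [x, y, z, w].
In Python, from plant import manip gives the robot as it stands.
- The arm moves only by the shell command python3 -m creep 'ROWS' [FORCE]. ROWS is JSON, a list of rows, each a list of 3 entries, a list of its own where there are three numbers: the shift along the tool's x, y, z in m, then the turn, a rotation vector about the tool's x, y, z in degrees, then the closure, from -1 (fully open) to 1 (shut), so that 0 is half open. A call has exactly 10 rows; each row is the pose to reach, as a shift and turn from the pose commanded when the call began, along the tool's axes at that moment; what a row does not reach only later rows make up. A row lasts 1/10 s, in which the tool goes at most 50 mm and 8.59 degrees, less where a joint would pass 70% of its speed; a pose out of reach is approached as far as the arm can. A call with a gripper value outside its range is refused whole. The fingers move at their own pace and stop on an object; FORCE is the grip in N (left out, the last holds). Time passes only in rows, so rows that repeat a pose let the fingers close, or fill a call up. It gives the time, the measured TCP pose, the force and the opening at its end, in the units of the state.
- manip.get_state(): the state, without advancing time (a new reading comes with each control period).
- manip.snapshot(name): name is "scene" or "top" or "wrist"; returns a dict with "pixels" (400x640x3 uint8, blue, green, red), "K" (3x3 intrinsics, pixels), "rvec" (rotation vector, rad) and "tvec" (3), from world to camera coordinates, as OpenCV has them; the wrist camera has in their place "tool_from_camera" (4x4, takes a point from camera to tool coordinates, whose origin is the TCP and whose axes are the tool frame's). Camera axes: x right, y down, z forward; pixel columns grow to the right and rows downward; lengths in mm; the calibration is good to about 2 mm. A picture is of the moment at which its call begins: read the wrist's pose just before it. There is no depth.
- manip.finish_job(): hands the job in, once; it reports no verdict.
Trained networks look in the newest picture that a camera, given by its name, has taken for a name from the list of things; names that differ only in an ending like _2 or _b are one class to them, and where a whole thing is asked for, a point or a joint stands for the part that bears it (a point fixed in the world has none). Each returns a list of dicts, best first, with "score" (0 to 1); they miss things now and then, are a little off and sometimes report something else, mostly with a low value. They report only what shows in the picture. A call takes as long as a camera call.
- manip.look_for(label, camera): "location" ([x, y, z] in mm, in world coordinates, good to about 4 mm: the middle of the surface that is visible of it).
The state is a dict: "time": time; "q": joint angles; "joint_velocities": joint speeds; "tau": joint torques, N m; "eef_pos": TCP position; "ee_rot": TCP orientation; "wrist_force": force on the tool from outside, world axes, zero at the start; "ft_torque": the same for the moment, N m; "gripper_width": finger opening in mm.
Only numpy, scipy, OpenCV 4.12 (cv2) and the standard library are available. Lean on these libraries where they do the work, as an engineer would, in place of code of your own. Each camera call takes 0.05 s, during which the arm holds its last target. There are 200 camera calls.

## Working session

There is one attempt and no reset: what is moved stays moved. The work goes in short steps, Python scripts to look and compute and a shell command to move; the robot and the scene stay as the last step left them, time stands still between calls to the robot, and variables do not carry over. Pictures are saved under pics/ and viewed, on a budget of 14 in all, crops included, one or two more only if the job needs it, and the job is handed in when it is done.

```bash
mkdir -p pics; ls; python3 - <<'E'
from plant import manip
import cv2,numpy as np
s=manip.get_state();print(s)
for c in ["scene","top"]:
    p=manip.snapshot(c);cv2.imwrite(f"pics/{c}0.png",p["pixels"])
    np.savez(f"{c}.npz",**{k:np.array(v) for k,v in p.items()})
    print(c,np.round(p["K"],1).tolist(),np.round(p["rvec"],3),np.round(p["tvec"],1))
    for n in ["carrier","tag","recess_mouth","cap_k","tube_a","tube_a_rim","wash_bottle","jar"]:
        print(n,[(round(d["score"],2),np.round(d["location"]).astype(int).tolist()) for d in manip.look_for(n,c)])
E
```

```text
pics
{'time': 0.0, 'q': array([ 1.14690158e+00,  2.45800817e-01,  1.55899596e+00, -3.02964810e-06,
        1.33871651e+00, -1.74103380e-01]), 'joint_velocities': array([ 0.00028466,  0.00084197, -0.00215365, -0.00070546, -0.00376618,
       -0.00106988]), 'tau': array([-7.98655456e-04, -4.15808487e+01, -3.14615858e+01,  6.85620401e-02,
        3.29086266e-02, -1.32427072e-04]), 'eef_pos': array([160.4270185 , 629.27027108, 204.36355852]), 'ee_rot': array([ 0.08743565,  0.70179763, -0.0887341 ,  0.70139957]), 'wrist_force': array([ 0.30005662,  0.24782776, -0.72694235]), 'ft_torque': array([-0.05534329, -0.02829227,  0.02769403]), 'gripper_width': 93.66346733311384}
scene [[436.0, 0.0, 322.6], [0.0, 436.0, 202.8], [0.0, 0.0, 1.0]] [ 0.944  2.281 -1.266] [ 398.3 -105.4 1592.4]
carrier [(0.94, [670, 69, 46])]
tag [(0.64, [420, 169, 20])]
recess_mouth [(0.75, [668, 71, 48])]
cap_k [(0.74, [443, -173, 26]), (0.59, [441, -52, 26]), (0.46, [377, -279, 27])]
tube_a [(0.78, [643, -26, 91]), (0.69, [642, 24, 84]), (0.69, [648, 78, 89]), (0.51, [652, 178, 90]), (0.49, [649, 129, 84])]
tube_a_rim [(0.74, [641, 23, 93])]
wash_bottle [(0.62, [647, 180, 92]), (0.6, [575, 418, 90]), (0.27, [646, 77, 91])]
jar [(0.65, [545, -407, 59])]
top [[431.4, 0.0, 316.2], [0.0, 431.4, 205.2], [0.0, 0.0, 1.0]] [ 2.141 -2.098  0.208] [   3.5  517.7 1352.6]
carrier [(0.91, [620, 1, 50])]
tag [(0.44, [634, 20, 86]), (0.42, [412, 164, 18])]
recess_mouth [(0.56, [619, -2, 48]), (0.53, [643, 178, 95])]
cap_k [(0.52, [430, -181, 33]), (0.51, [367, -288, 34])]
tube_a [(0.63, [638, 17, 93]), (0.47, [643, 174, 94]), (0.47, [631, -34, 84])]
tube_a_rim []
wash_bottle [(0.89, [540, 398, 114]), (0.69, [638, 13, 93])]
jar [(0.93, [524, -416, 86])]
```

View pics/scene0.png

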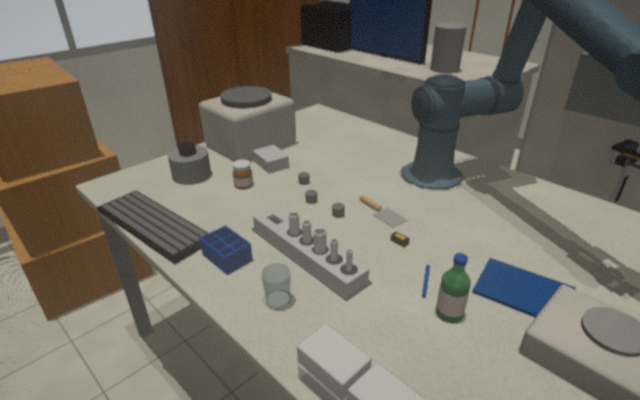

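View pics/top0.png

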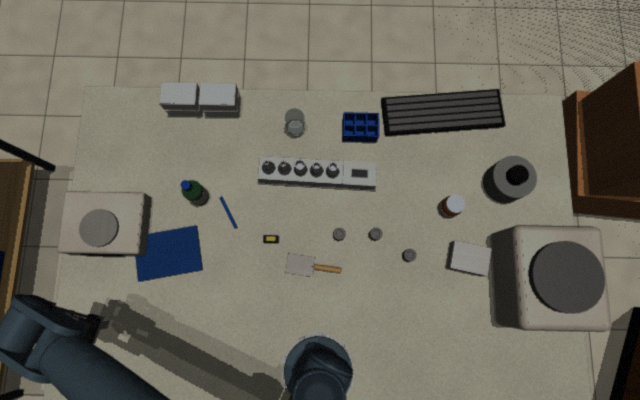

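Both pictures show three caps, at top-image pixels (339,234), (375,234) and (409,255). The tag is at (271,239). The carrier runs from x=260 to x=376, with the recess on the right at (359,173) and five tubes. The bottle and jar are well clear of the row.

```bash
cat > h.py <<'E'
from plant import manip
import cv2,numpy as np
from scipy.spatial.transform import Rotation as Ro
def pose(s=None):
    s=s or manip.get_state(); return Ro.from_quat(s["ee_rot"]).as_matrix(),np.array(s["eef_pos"],float)
def ray(p,uv,z,R=None,t=None):
    "pixel -> world at height z"
    K=p["K"]; d=np.linalg.inv(np.array(K))@[uv[0],uv[1],1]
    if "rvec" in p:
        Rc=cv2.Rodrigues(np.array(p["rvec"],float))[0]; o=-Rc.T@np.array(p["tvec"]).ravel(); d=Rc.T@d
    else:
        T=np.array(p["tool_from_camera"]); o=R@T[:3,3]+t; d=R@T[:3,:3]@d
    return o+d*(z-o[2])/d[2]
def proj(p,X,R=None,t=None):
    X=np.array(X,float)
    if "rvec" in p: c=cv2.Rodrigues(np.array(p["rvec"],float))[0]@X+np.array(p["tvec"]).ravel()
    else:
        T=np.array(p["tool_from_camera"]); c=np.linalg.inv(T)@np.r_[R.T@(X-t),1]; c=c[:3]
    u=np.array(p["K"])@c; return u[:2]/u[2]
def go(target,yaw=None):
    "shift (m) & turn (deg) in tool axes to get TCP to target (mm), tool straight down, jaw axis (tool y) at yaw deg (mod 180)"
    R,t=pose(); sh=R.T@(np.array(target,float)-t)/1000
    y0=np.degrees(np.arctan2(R[1,1],R[0,1]))
    if yaw is None: yaw=y0
    yaw=y0+((yaw-y0+90)%180-90)
    a=np.radians(yaw); y=np.array([np.cos(a),np.sin(a),0]); x=np.array([0,0,-1.])
    G=np.c_[x,y,np.cross(x,y)]
    rv=np.degrees(Ro.from_matrix(R.T@G).as_rotvec())
    print("shift m",np.round(sh,4),"turn",np.round(rv,2),"jawyaw now",round(y0,2))
def st():
    s=manip.get_state();R,t=pose(s)
    print("t",round(s["time"],2),"pos",np.round(t,1),"jaw",round(np.degrees(np.arctan2(R[1,1],R[0,1])),2),"zaxis",np.round(R[:,2],3),"F",np.round(s["wrist_force"],1),"T",np.round(s["ft_torque"],2),"w",round(s["gripper_width"],1),"q",np.round(s["q"],2))
def wrist(name=None):
    R,t=pose(); p=manip.snapshot("wrist")
    if name: cv2.imwrite("pics/%s.png"%name,p["pixels"])
    return p,R,t
E
python3 - <<'E'
from h import *
p=dict(np.load("top.npz"))
for n,uv,z in [("capA",(339,234),20),("capB",(375,234),20),("capC",(409,255),20),("tag",(271,239),18),("recess",(359,173),45),("corner L top",(260,158),50),("LB",(259,184),45),("RB",(375,188),50),("RT",(376,164),50)]+[("tube",(x,y),110) for x,y in [(268,168),(284,168),(300,168),(316,169),(332,170)]]:
    print(n,np.round(ray(p,uv,z)))
st(); R,t=pose(); print(np.round(R,3))
w=manip.snapshot("wrist"); print(np.round(w["tool_from_camera"],3).tolist(),w["K"])
go((480,-60,300),90)
E
```

```text
capA [429. -63.  20.]
capB [ 431. -181.   20.]
capC [ 365. -291.   20.]
tag [408. 160.  18.]
recess [ 630. -126.   45.]
corner L top [674. 204.  50.]
LB [586. 204.  45.]
RB [ 579. -178.   50.]
RT [ 661. -181.   50.]
tube [623. 169. 110.]
tube [624. 118. 110.]
tube [625.  68. 110.]
tube [622.  17. 110.]
tube [620. -34. 110.]
t 0.9 pos [160.7 629.8 205.5] jaw 75.69 zaxis [ 0.969 -0.247  0.   ] F [-0.1 -0.7  0.1] T [ 0.01 -0.02 -0.02] w 94.1 q [ 1.15  0.25  1.56 -0.    1.34 -0.17]
[[ 0.     0.247  0.969]
 [-0.     0.969 -0.247]
 [-1.    -0.     0.   ]]
[[0.001, -0.254, 0.967, -178.668], [1.0, 0.0, -0.001, 0.665], [-0.0, 0.967, 0.254, -74.089], [0.0, 0.0, 0.0, 1.0]] [[349.96664921   0.         317.52824586]
 [  0.         349.96664921 196.29683166]
 [  0.           0.           1.        ]]
shift m [-0.0945 -0.5895  0.4799] turn [-14.31   0.    -0.  ] jawyaw now 75.69
```

```bash
python3 - <<'E'
from h import *
go((520,0,300),0)
E
```

```text
shift m [-0.0945 -0.5214  0.5039] turn [75.69 -0.   -0.  ] jawyaw now 75.69
```

```bash
python3 -m creep '[[[-0.0945,-0.5214,0.5039],[75.69,0,0],-1],[[-0.0945,-0.5214,0.5039],[75.69,0,0],-1],[[-0.0945,-0.5214,0.5039],[75.69,0,0],-1],[[-0.0945,-0.5214,0.5039],[75.69,0,0],-1],[[-0.0945,-0.5214,0.5039],[75.69,0,0],-1],[[-0.0945,-0.5214,0.5039],[75.69,0,0],-1],[[-0.0945,-0.5214,0.5039],[75.69,0,0],-1],[[-0.0945,-0.5214,0.5039],[75.69,0,0],-1],[[-0.0945,-0.5214,0.5039],[75.69,0,0],-1],[[-0.0945,-0.5214,0.5039],[75.69,0,0],-1]]'
python3 - <<'E'
from h import *
st(); go((520,0,300),0)
E
```

```text
time: 1.95
eef_pos: [407.0, 197.4, 270.7]
ee_rot: [0.501, 0.499, -0.5, 0.5]
wrist_force: [0.9, 1.1, 0.3]
gripper_width: 93.8
t 1.95 pos [407.  197.4 270.7] jaw -0.11 zaxis [-0.002 -1.    -0.   ] F [0.9 1.1 0.3] T [-0.05  0.02  0.01] w 93.8 q [ 0.2  -0.29  1.97  0.    1.47  0.2 ]
shift m [-0.0292  0.1134  0.1972] turn [-0.11 -0.02 -0.07] jawyaw now -0.11
```

```bash
python3 -m creep '[[[-0.015,0.055,0.1],[0,0,0],-1],[[-0.029,0.113,0.197],[0,0,0],-1],[[-0.029,0.113,0.197],[0,0,0],-1],[[-0.029,0.113,0.197],[0,0,0],-1],[[-0.029,0.113,0.197],[0,0,0],-1],[[-0.029,0.113,0.197],[0,0,0],-1],[[-0.029,0.113,0.197],[0,0,0],-1],[[-0.029,0.113,0.197],[0,0,0],-1],[[-0.029,0.113,0.197],[0,0,0],-1],[[-0.029,0.113,0.197],[0,0,0],-1]]'
python3 - <<'E'
from h import *
st(); p,R,t=wrist("w1")
np.savez("w1.npz",R=R,t=t,**{k:np.array(v) for k,v in p.items()})
for n in ["carrier","tag","recess_mouth","cap_k","tube_a","tube_a_rim"]:
    print(n,[(round(d["score"],2),np.round(d["location"]).astype(int).tolist(),np.round(proj(p,d["location"],R,t)).astype(int).tolist()) for d in manip.look_for(n,"wrist")])
E
```

```text
time: 2.95
eef_pos: [519.0, 3.2, 299.1]
ee_rot: [0.5, 0.5, -0.5, 0.5]
wrist_force: [0.5, -0.2, 0.1]
gripper_width: 93.8
t 2.95 pos [519.    3.2 299.1] jaw 0.09 zaxis [ 0.002 -1.    -0.   ] F [ 0.5 -0.2  0.1] T [-0.02  0.06  0.06] w 93.8 q [-0.21 -0.13  1.78  0.    1.49 -0.21]
carrier [(0.57, [618, 43, 43], [399, 134])]
tag [(0.78, [417, 161, 23], [233, 32])]
recess_mouth [(0.69, [620, 45, 48], [401, 132]), (0.32, [432, -56, 28], [253, 207])]
cap_k [(0.84, [438, -172, 28], [261, 286]), (0.63, [432, -58, 29], [252, 208])]
tube_a [(0.94, [640, 121, 94], [435, 61]), (0.92, [641, 171, 88], [439, 9]), (0.89, [639, 17, 90], [425, 160]), (0.83, [632, -34, 90], [415, 204]), (0.8, [637, 69, 93], [428, 112])]
tube_a_rim [(0.83, [639, 19, 92], [426, 159])]
```

View pics/w1.png

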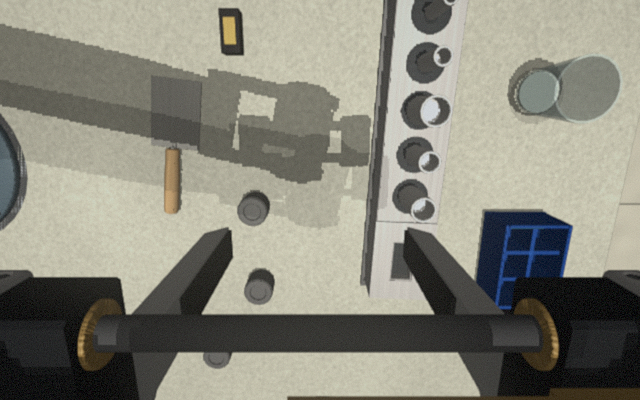

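The wrist picture shows the tag at (231,32) and caps at (254,208), (259,286) and (217,355, half hidden). The rims are at about (442,56), (434,110; the biggest), (429,162) and (423,210), with a fifth at the top edge. The recess is at (400,262). Next I'll fit these more finely.

```bash
python3 - <<'E'
from h import *
w=dict(np.load("w1.npz")); R,t=w["R"],w["t"]; g=cv2.cvtColor(w["pixels"],cv2.COLOR_BGR2GRAY)
for (u,v) in [(442,56),(434,110),(429,162),(423,210)]:
    c=g[v-24:v+24,u-24:u+24]; print((u,v),np.percentile(c,[5,50,90,99]))
big=cv2.resize(g[0:290,370:480],None,fx=5,fy=5,interpolation=cv2.INTER_CUBIC)
a=big[:725]; b=big[725:]
im=np.hstack([cv2.resize(g[0:145,370:480],None,fx=4,fy=4,interpolation=cv2.INTER_CUBIC)[:580,:400],cv2.resize(g[145:290,370:480],None,fx=4,fy=4,interpolation=cv2.INTER_CUBIC)[:580,:400]])
cv2.imwrite("pics/rims.png",im)
for z in (110,): 
    for uv in [(442,56),(434,110),(429,162),(423,210)]: print(uv,np.round(ray(w,uv,z,R,t),1))
print("recess",np.round(ray(w,(400,262),50,R,t),1))
for uv in [(254,206),(259,285)]: print("cap",np.round(ray(w,uv,34,R,t),1))
E
```

```text
(442, 56) [ 69. 186. 202. 207.]
(434, 110) [ 72. 191. 208. 214.]
(429, 162) [ 73. 187. 203. 211.]
(423, 210) [ 76.  184.5 204.  212. ]
(442, 56) [641.  123.5 110. ]
(434, 110) [637.6  71.9 110. ]
(429, 162) [636.9  18.4 110. ]
(423, 210) [634.7 -34.7 110. ]
recess [ 628.7 -125.3   50. ]
cap [435.  -52.7  34. ]
cap [ 436.9 -168.4   34. ]
```

View pics/rims.png

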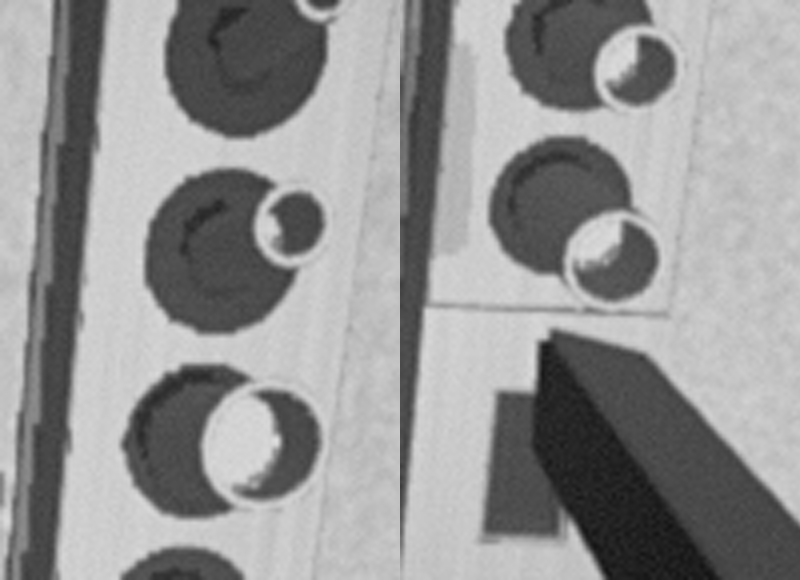

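The rims in the crop (4x zoom, offset 370,0 or 370,145) are centred at about (442.6,56.4), (435.5,110.6), (429.2,161.6) and (423.3,209.6). By apparent size, the order from +y is 15.6, 20.0, 33.2, 24.4, 28.8, and the carrier yaw is about -2.2°. I'll move close over the rims for a precise measurement.

```bash
python3 - <<'E'
from h import *
go((638,71,135),-2.2)
E
```

```text
shift m [ 0.1641  0.1186 -0.0687] turn [ 2.21  0.   -0.  ] jawyaw now 0.01
```

```bash
python3 -m creep '[[[0.04,0.03,-0.017],[0,0,0],-1],[[0.08,0.06,-0.034],[1,0,0],-1],[[0.12,0.09,-0.051],[2.2,0,0],-1],[[0.15,0.11,-0.064],[2.2,0,0],-1],[[0.164,0.1186,-0.0687],[2.2,0,0],-1],[[0.164,0.1186,-0.0687],[2.2,0,0],-1],[[0.164,0.1186,-0.0687],[2.2,0,0],-1],[[0.164,0.1186,-0.0687],[2.2,0,0],-1],[[0.164,0.1186,-0.0687],[2.2,0,0],-1],[[0.164,0.1186,-0.0687],[2.2,0,0],-1]]'
python3 - <<'E'
from h import *
st(); p,R,t=wrist("w2")
np.savez("w2.npz",R=R,t=t,**{k:np.array(v) for k,v in p.items()})
E
```

```text
time: 4.3
eef_pos: [638.4, 70.5, 136.6]
ee_rot: [0.51, 0.49, -0.509, 0.491]
wrist_force: [-0.0, 0.4, -0.3]
gripper_width: 94.1
t 4.3 pos [638.4  70.5 136.6] jaw -2.23 zaxis [-0.039 -0.999  0.   ] F [-0.   0.4 -0.3] T [-0.05  0.1   0.03] w 94.1 q [-0.07  0.29  1.63 -0.    1.22 -0.03]
```

View pics/w2.png

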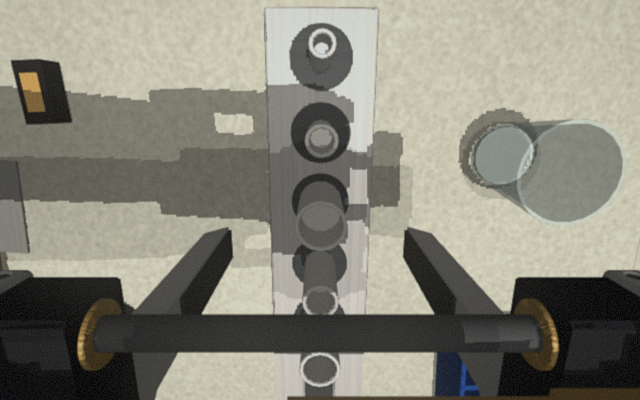

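The five rims are lined up at about (322,44), (320,139), (321,226), (320,301) and (319,369). The third is clearly the biggest and the first the smallest. I'll fit them numerically.

```bash
cat > fit.py <<'E'
from h import *
from scipy.optimize import minimize
w=dict(np.load("w2.npz")); R,t=w["R"],w["t"]; g=cv2.cvtColor(w["pixels"],cv2.COLOR_BGR2GRAY).astype(np.float32)
g=cv2.GaussianBlur(g,(0,0),.8)
ys=[167,114,61,8,-45]; ds=[15.6,20,33.2,24.4,28.8]; th=np.linspace(0,2*np.pi,72,endpoint=False)
c=np.c_[np.cos(th),np.sin(th)]
def samp(P):
    uv=np.array([proj(w,q,R,t) for q in P]).astype(np.float32)
    return cv2.remap(g,uv[:,0].reshape(-1,1),uv[:,1].reshape(-1,1),cv2.INTER_LINEAR).ravel()
def score(x,y,d):
    f=lambda r:samp(np.c_[x+r*c[:,0],y+r*c[:,1],np.full(72,109.)])
    m=f(d/2-1.1); o=f(d/2+1.6); i=f(d/2-3.6)
    return np.mean(np.clip(2*m-o-i,-60,60))
o=np.array([636.8,10.5]); a=np.radians(-2.2)
for y,d0 in zip(ys,ds):
    x0=o+np.array([-np.sin(a),np.cos(a)])*y
    best=[]
    for d in [15.6,20,24.4,28.8,33.2]:
        b=max(((score(x0[0]+dx,x0[1]+dy,d),dx,dy) for dx in np.arange(-5,5.1,1) for dy in np.arange(-5,5.1,1)))
        r=minimize(lambda q:-score(q[0],q[1],d),x0+b[1:],method="Nelder-Mead",options=dict(xatol=.05,initial_simplex=x0+np.array(b[1:])+np.array([[0,0],[.7,0],[0,.7]])))
        best.append((round(-r.fun,1),d,np.round(r.x,1).tolist()))
    best.sort(reverse=True); print(y,best[:2])
E
python3 fit.py
```

```text
167 [(np.float64(60.0), 15.6, [645.2, 177.4]), (np.float64(21.1), 20, [646.6, 180.5])]
114 [(np.float64(58.5), 20, [642.6, 124.3]), (np.float64(30.2), 15.6, [645.3, 123.5])]
61 [(np.float64(23.2), 33.2, [639.9, 71.5]), (np.float64(13.8), 28.8, [638.5, 69.4])]
8 [(np.float64(33.9), 24.4, [638.0, 17.9]), (np.float64(28.3), 28.8, [638.1, 23.2])]
-45 [(np.float64(60.0), 28.8, [635.4, -34.6]), (np.float64(28.2), 33.2, [635.6, -30.8])]
```

```bash
python3 - <<'E'
from h import *
go((435,-53,136),-2.65)
go((435,-53,80),-2.65)
E
```

```text
shift m [-1.000e-04 -1.983e-01  1.314e-01] turn [ 0.43  0.   -0.1 ] jawyaw now -2.22
shift m [ 0.0559 -0.1984  0.1314] turn [ 0.43  0.   -0.1 ] jawyaw now -2.22
```

```bash
python3 -m creep '[[[0,-0.04,0.027],[0.4,0,0],-1],[[0,-0.08,0.053],[0.4,0,0],-1],[[0,-0.12,0.08],[0.4,0,0],-1],[[0.005,-0.16,0.11],[0.4,0,0],-1],[[0.03,-0.198,0.131],[0.4,0,0],-1],[[0.056,-0.198,0.131],[0.4,0,0],-1],[[0.056,-0.198,0.131],[0.4,0,0],-1],[[0.056,-0.198,0.131],[0.4,0,0],-1],[[0.056,-0.198,0.131],[0.4,0,0],-1],[[0.056,-0.198,0.131],[0.4,0,0],-1]]'
python3 - <<'E'
from h import *
st(); p,R,t=wrist("w3")
np.savez("w3.npz",R=R,t=t,**{k:np.array(v) for k,v in p.items()})
print([(round(d["score"],2),np.round(d["location"],1),np.round(proj(p,d["location"],R,t))) for d in manip.look_for("cap_k","wrist")])
E
```

```text
time: 5.35
eef_pos: [436.7, -52.6, 80.6]
ee_rot: [0.511, 0.488, -0.511, 0.49]
wrist_force: [-0.9, -0.1, -0.4]
gripper_width: 94.0
t 5.35 pos [436.7 -52.6  80.6] jaw -2.55 zaxis [-0.044 -0.999  0.001] F [-0.9 -0.1 -0.4] T [-0.07  0.03  0.02] w 94.0 q [-0.38 -0.1   2.17  0.    1.07 -0.33]
[(0.78, array([ 434.4, -177.5,   28.5]), array([322., 367.])), (0.62, array([430.2, -57.3,  33.8]), array([308., 225.]))]
```

View pics/w3.png

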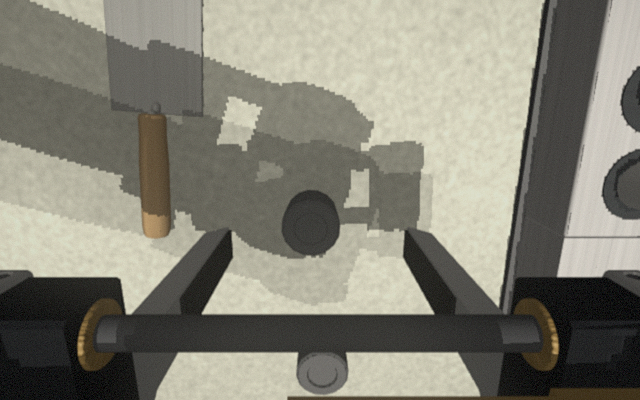

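The cap's top face is centred at about (311.5,229). It is in shadow, 57 px wide, with its lower edge at row 258.

```bash
python3 - <<'E'
from h import *
w=dict(np.load("w3.npz"))
c=ray(w,(311.5,229),34,w["R"],w["t"]); print(c); print(ray(w,(322,371),34,w["R"],w["t"]))
for s in (-1,1): print(proj(w,c+[20.5*s,0,0],w["R"],w["t"]),proj(w,c+[0,20.5*s,0],w["R"],w["t"]))
go((c[0],c[1],7),-2.65)
E
```

```text
[432.10683266 -60.43705674  34.        ]
[ 434.51514737 -176.1441857    34.        ]
[281.51313906 230.28340748] [312.93440762 256.69066967]
[341.53242882 227.71464226] [310.0012416  200.06706401]
shift m [ 0.073  -0.0038  0.0082] turn [ 0.1   0.03 -0.09] jawyaw now -2.55
```

```bash
python3 -m creep '[[[0.02,-0.004,0.0085],[0,0,0],-1],[[0.05,-0.004,0.0085],[0,0,0],-1],[[0.073,-0.004,0.0085],[0,0,0],-1],[[0.073,-0.004,0.0085],[0,0,0],-1],[[0.073,-0.004,0.0085],[0,0,0],1],[[0.073,-0.004,0.0085],[0,0,0],1],[[0.073,-0.004,0.0085],[0,0,0],1],[[0.073,-0.004,0.0085],[0,0,0],1],[[0.073,-0.004,0.0085],[0,0,0],1],[[0.073,-0.004,0.0085],[0,0,0],1]]' 35
python3 - <<'E'
from h import *
st()
E
```

```text
time: 6.45
eef_pos: [430.9, -60.8, 6.4]
ee_rot: [0.511, 0.488, -0.511, 0.489]
wrist_force: [0.2, -0.6, 0.7]
gripper_width: 49.4
t 6.45 pos [430.9 -60.8   6.4] jaw -2.6 zaxis [-0.045 -0.999  0.   ] F [ 0.2 -0.6  0.7] T [-0.04  0.05  0.01] w 49.4 q [-0.4   0.04  2.2  -0.    0.9  -0.36]
```

```bash
python3 -m creep '[[[0,0,0],[0,0,0],1],[[0,0,0],[0,0,0],1],[[-0.02,0,0],[0,0,0],1],[[-0.05,0,0],[0,0,0],1],[[-0.09,0,0],[0,0,0],1],[[-0.128,0,0],[0,0,0],1],[[-0.128,0,0],[0,0,0],1],[[-0.128,0,0],[0,0,0],1],[[-0.128,0,0],[0,0,0],1],[[-0.128,0,0],[0,0,0],1]]' 35
python3 - <<'E'
from h import *
st(); p,R,t=wrist("w4")
np.savez("w4.npz",R=R,t=t,**{k:np.array(v) for k,v in p.items()})
im=p["pixels"][150:300,240:400]; cv2.imwrite("pics/w4c.png",cv2.resize(im,None,fx=4,fy=4,interpolation=cv2.INTER_CUBIC))
for y in range(185,275,2): print(y,p["pixels"][y,317].tolist(),end=" ")
print([np.round(proj(p,t+R@np.array([-27,0,dz]),R,t),1) for dz in (-20.5,0,20.5)])
go((635.3,-34.6,135),-2.65)
E
```

```text
time: 7.45
eef_pos: [429.5, -60.2, 132.2]
ee_rot: [-0.511, -0.49, 0.512, -0.487]
wrist_force: [-0.0, -1.0, -0.9]
gripper_width: 40.1
t 7.45 pos [429.5 -60.2 132.2] jaw -2.6 zaxis [-0.045 -0.999 -0.001] F [-0.  -1.  -0.9] T [-0.14 -0.01  0.03] w 40.1 q [-0.4  -0.2   2.15 -0.    1.19 -0.36]
185 [101, 111, 112] 187 [104, 115, 119] 189 [101, 113, 115] 191 [104, 116, 118] 193 [104, 117, 119] 195 [105, 117, 119] 197 [103, 116, 117] 199 [99, 113, 114] 201 [104, 116, 117] 203 [102, 114, 117] 205 [106, 118, 119] 207 [60, 69, 68] 209 [47, 51, 52] 211 [54, 56, 55] 213 [57, 59, 58] 215 [48, 56, 52] 217 [53, 53, 57] 219 [44, 47, 47] 221 [55, 58, 59] 223 [49, 54, 54] 225 [61, 65, 67] 227 [61, 62, 65] 229 [59, 62, 62] 231 [69, 69, 70] 233 [65, 71, 69] 235 [66, 69, 67] 237 [58, 63, 62] 239 [64, 68, 68] 241 [61, 64, 66] 243 [60, 61, 62] 245 [61, 65, 63] 247 [61, 65, 65] 249 [66, 65, 68] 251 [62, 66, 67] 253 [63, 65, 67] 255 [62, 63, 64] 257 [64, 68, 68] 259 [63, 68, 68] 261 [63, 67, 69] 263 [63, 67, 68] 265 [66, 71, 68] 267 [60, 64, 62] 269 [59, 65, 64] 271 [61, 62, 64] 273 [58, 60, 63] [array([318.1, 225.7]), array([318.1, 266.6]), array([318.1, 305.1])]
shift m [-0.0032  0.2043 -0.035 ] turn [ 0.05 -0.07  0.18] jawyaw now -2.6
```

View pics/w4c.png

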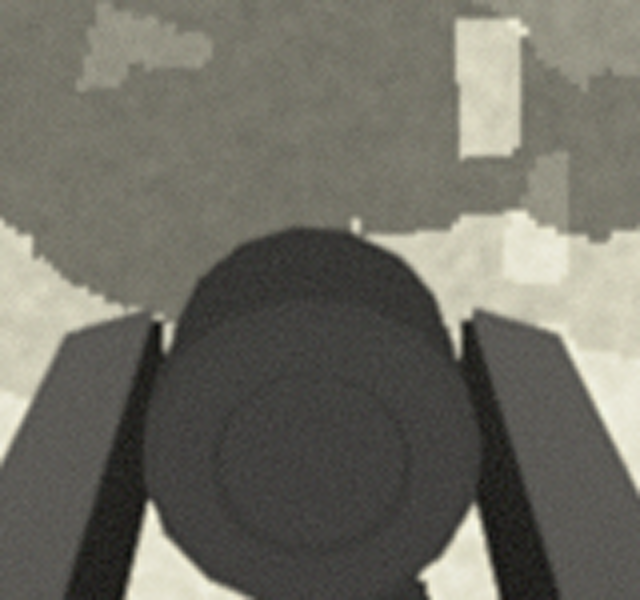

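The held cap is centred at crop (313,463), so full-frame (318.2,265.7). Predicted was (318.1,266.6), so it is within 0.5 mm of the tool axis. Now I'll try the y=-45 tube.

```bash
python3 -m creep '[[[-0.003,0.03,-0.01],[0,0,0],1],[[-0.003,0.07,-0.02],[0,0,0],1],[[-0.003,0.11,-0.034],[0,0,0],1],[[-0.003,0.15,-0.034],[0,0,0],1],[[-0.003,0.185,-0.034],[0,0,0],1],[[-0.003,0.2044,-0.034],[0,0,0],1],[[-0.003,0.2044,-0.034],[0,0,0],1],[[-0.003,0.2044,-0.034],[0,0,0],1],[[-0.003,0.2044,-0.034],[0,0,0],1],[[-0.003,0.2044,-0.034],[0,0,0],1]]'
python3 - <<'E'
from h import *
st(); go((635.3,-35,116),-2.65)
E
```

```text
time: 8.5
eef_pos: [635.5, -35.9, 136.9]
ee_rot: [-0.511, -0.489, 0.511, -0.488]
wrist_force: [-1.4, 0.0, -0.1]
gripper_width: 40.4
t 8.5 pos [635.5 -35.9 136.9] jaw -2.61 zaxis [-0.046 -0.999 -0.   ] F [-1.4  0.  -0.1] T [-0.08  0.08 -0.01] w 40.4 q [-0.23  0.28  1.65 -0.    1.22 -0.19]
shift m [ 0.0209 -0.0002 -0.0009] turn [ 0.04 -0.01  0.04] jawyaw now -2.61
```

```bash
python3 -m creep '[[[0.006,0,-0.001],[0,0,0],1],[[0.012,0,-0.001],[0,0,0],1],[[0.016,0,-0.001],[0,0,0],1],[[0.019,0,-0.001],[0,0,0],1],[[0.021,0,-0.001],[0,0,0],1],[[0.0225,0,-0.001],[0,0,0],1],[[0.0235,0,-0.001],[0,0,0],1],[[0.0245,0,-0.001],[0,0,0],1],[[0.0245,0,-0.001],[0,0,0],1],[[0.0245,0,-0.001],[0,0,0],1]]'
python3 - <<'E'
from h import *
st()
E
```

```text
time: 9.5
eef_pos: [636.8, -35.1, 116.1]
ee_rot: [-0.511, -0.489, 0.511, -0.489]
wrist_force: [-7.3, 0.6, 16.1]
gripper_width: 40.2
t 9.5 pos [636.8 -35.1 116.1] jaw -2.58 zaxis [-0.045 -0.999  0.   ] F [-7.3  0.6 16.1] T [0.15 1.87 0.03] w 40.2 q [-0.23  0.31  1.65 -0.    1.18 -0.19]
```

```bash
python3 -m creep '[[[0,-0.0015,0],[0,0,0],1],[[0,-0.0015,0.0015],[0,0,0],1],[[0,0,0.002],[0,0,0],1],[[0,0.0015,0.0015],[0,0,0],1],[[0,0.002,0],[0,0,0],1],[[0,0.0015,-0.0015],[0,0,0],1],[[0,0,-0.002],[0,0,0],1],[[0,-0.0015,-0.0015],[0,0,0],1],[[0,0,0],[0,0,0],1],[[0,0,0],[0,0,0],1]]'
python3 - <<'E'
from h import *
st();st()
E
```

```text
time: 10.5
eef_pos: [638.6, -34.9, 116.1]
ee_rot: [0.513, 0.487, -0.51, 0.489]
wrist_force: [-2.1, 2.4, 10.8]
gripper_width: 40.6
t 10.5 pos [638.6 -34.9 116.1] jaw -2.61 zaxis [-0.046 -0.999 -0.001] F [-2.1  2.4 10.8] T [0.38 0.61 0.02] w 40.6 q [-0.23  0.31  1.65  0.    1.18 -0.19]
t 10.5 pos [638.6 -34.9 116.1] jaw -2.61 zaxis [-0.046 -0.999 -0.001] F [-2.1  2.4 10.8] T [0.38 0.61 0.02] w 40.6 q [-0.23  0.31  1.65  0.    1.18 -0.19]
```

```bash
cat >> h.py <<'E'
def avg(n=4):
    P=[]
    for i in range(n):
        P.append(manip.get_state()["eef_pos"]); manip.snapshot("top") if i<n-1 else 0
    print("avg",np.round(np.mean(P,0),2),"sd",np.round(np.std(P,0),2)); return np.mean(P,0)
E
python3 -m creep '[[[-0.004,0,0],[0,0,0],1],[[-0.01,0,0],[0,0,0],1],[[-0.018,0,0],[0,0,0],1],[[-0.0245,0,0],[0,0,0],1],[[-0.0245,0,0],[0,0,0],1],[[-0.0245,0,0],[0,0,0],1],[[-0.0245,0,0],[0,0,0],1],[[-0.0245,0,0],[0,0,0],1],[[-0.0245,0,0],[0,0,0],1],[[-0.0245,0,0],[0,0,0],1]]'
python3 - <<'E'
from h import *
st(); avg(6); p,R,t=wrist("w5")
im=p["pixels"][190:340,240:400]; cv2.imwrite("pics/w5c.png",cv2.resize(im,None,fx=4,fy=4,interpolation=cv2.INTER_CUBIC))
print([np.round(proj(p,t+R@np.array([-27,0,dz]),R,t),1) for dz in (-20.5,0,20.5)])
E
```

```text
time: 11.5
eef_pos: [636.4, -35.0, 136.9]
ee_rot: [-0.511, -0.489, 0.511, -0.488]
wrist_force: [-0.0, -0.6, -0.6]
gripper_width: 40.2
t 11.5 pos [636.4 -35.  136.9] jaw -2.6 zaxis [-0.045 -0.999 -0.   ] F [-0.  -0.6 -0.6] T [-0.06  0.06  0.01] w 40.2 q [-0.23  0.28  1.64 -0.    1.22 -0.19]
avg [636.47 -35.01 136.98] sd [0.04 0.01 0.07]
[array([318.1, 225.7]), array([318.1, 266.6]), array([318.1, 305.1])]
```

View pics/w5c.png

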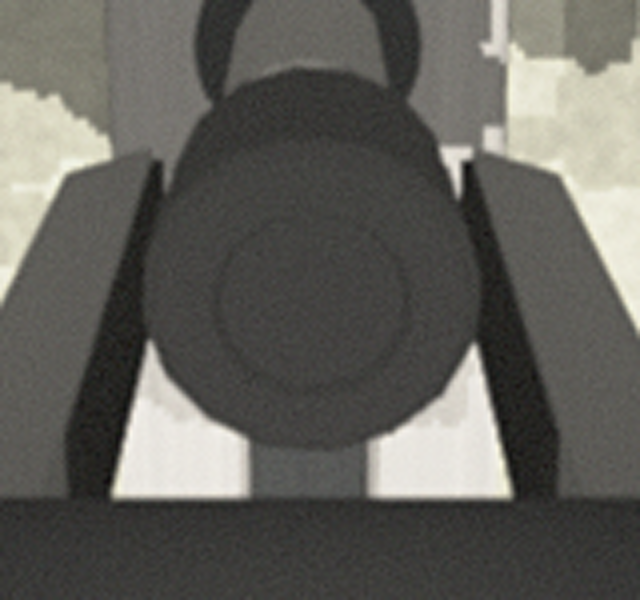

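The cap is still centred in the grip at crop (312,300). The commanded x was about 1.1 mm too large, and pressing pushes the tool outward in +x. I'll retry with x corrected.

```bash
python3 -m creep '[[[0.012,-0.001,0],[0,0,0],1],[[0.017,-0.0012,0],[0,0,0],1],[[0.0205,-0.0012,0],[0,0,0],1],[[0.0225,-0.0015,0],[0,0,0],1],[[0.0235,-0.002,0.0015],[0,0,0],1],[[0.0235,-0.004,0],[0,0,0],1],[[0.0235,-0.0025,-0.0015],[0,0,0],1],[[0.0235,-0.001,0],[0,0,0],1],[[0.0235,-0.0025,0],[0,0,0],1],[[0.0235,-0.0025,0],[0,0,0],1]]'
python3 - <<'E'
from h import *
st()
E
```

```text
time: 12.8
eef_pos: [635.9, -35.0, 116.2]
ee_rot: [0.512, 0.487, -0.51, 0.49]
wrist_force: [-1.1, 1.1, 8.7]
gripper_width: 40.4
t 12.8 pos [635.9 -35.  116.2] jaw -2.6 zaxis [-0.045 -0.999  0.   ] F [-1.1  1.1  8.7] T [ 0.11  0.17 -0.04] w 40.4 q [-0.23  0.3   1.66  0.    1.18 -0.19]
```

```bash
python3 -m creep '[[[-0.012,0.001,0],[0,0,0],1],[[-0.018,0.001,-0.005],[0,0,0],1],[[-0.018,0.001,-0.03],[0,0,0],1],[[-0.018,0.001,-0.05],[0,0,0],1],[[-0.018,0.001,-0.053],[0,0,0],1],[[-0.018,0.001,-0.053],[0,0,0],1],[[-0.018,0.001,-0.053],[0,0,0],1],[[-0.018,0.001,-0.053],[0,0,0],1],[[-0.018,0.001,-0.053],[0,0,0],1],[[-0.018,0.001,-0.053],[0,0,0],1]]'
python3 - <<'E'
from h import *
st(); go((637.8,18,115),-2.65)
E
```

```text
time: 13.8
eef_pos: [637.4, 17.5, 131.6]
ee_rot: [-0.511, -0.488, 0.511, -0.488]
wrist_force: [-0.1, 0.3, -0.8]
gripper_width: 40.2
t 13.8 pos [637.4  17.5 131.6] jaw -2.64 zaxis [-0.046 -0.999  0.   ] F [-0.1  0.3 -0.8] T [-0.09  0.05 -0.01] w 40.2 q [-0.15  0.29  1.65 -0.    1.21 -0.1 ]
shift m [ 0.0166  0.0003 -0.0005] turn [0.01 0.   0.  ] jawyaw now -2.64
```

```bash
python3 -m creep '[[[0.008,0.0003,-0.0005],[0,0,0],1],[[0.013,0.0003,-0.0005],[0,0,0],1],[[0.016,0.0003,-0.0005],[0,0,0],1],[[0.018,0,-0.0005],[0,0,0],1],[[0.019,-0.001,0.001],[0,0,0],1],[[0.019,-0.0025,-0.0005],[0,0,0],1],[[0.019,-0.001,-0.002],[0,0,0],1],[[0.019,0.0005,-0.0005],[0,0,0],1],[[0.019,-0.001,-0.0005],[0,0,0],1],[[0.019,-0.001,-0.0005],[0,0,0],1]]'
python3 - <<'E'
from h import *
st()
E
```

```text
time: 14.8
eef_pos: [638.5, 18.5, 116.0]
ee_rot: [0.512, 0.487, -0.51, 0.49]
wrist_force: [-2.7, 0.2, 12.3]
gripper_width: 40.6
t 14.8 pos [638.5  18.5 116. ] jaw -2.59 zaxis [-0.045 -0.999  0.   ] F [-2.7  0.2 12.3] T [ 0.04  0.54 -0.01] w 40.6 q [-0.15  0.31  1.66  0.    1.18 -0.1 ]
```

```bash
python3 -m creep '[[[-0.012,0.001,0],[0,0,0],1],[[-0.018,0.001,-0.005],[0,0,0],1],[[-0.018,0.001,-0.03],[0,0,0],1],[[-0.018,0.001,-0.05],[0,0,0],1],[[-0.018,0.001,-0.053],[0,0,0],1],[[-0.018,0.001,-0.053],[0,0,0],1],[[-0.018,0.001,-0.053],[0,0,0],1],[[-0.018,0.001,-0.053],[0,0,0],1],[[-0.018,0.001,-0.053],[0,0,0],1],[[-0.018,0.001,-0.053],[0,0,0],1]]'
python3 - <<'E'
from h import *
st(); go((640.2,71,115),-2.65)
E
```

```text
time: 15.8
eef_pos: [639.9, 70.9, 130.6]
ee_rot: [-0.511, -0.488, 0.511, -0.488]
wrist_force: [-0.9, -0.5, -0.7]
gripper_width: 40.1
t 15.8 pos [639.9  70.9 130.6] jaw -2.64 zaxis [-0.046 -0.999  0.   ] F [-0.9 -0.5 -0.7] T [-0.1   0.06 -0.04] w 40.1 q [-0.07  0.3   1.63 -0.    1.21 -0.02]
shift m [ 0.0156  0.0003 -0.0001] turn [ 0.01  0.   -0.  ] jawyaw now -2.64
```

```bash
python3 -m creep '[[[0.007,0.0003,0],[0,0,0],1],[[0.012,0.0003,0],[0,0,0],1],[[0.015,0.0003,0],[0,0,0],1],[[0.017,0,0],[0,0,0],1],[[0.018,-0.001,0.0015],[0,0,0],1],[[0.018,-0.0025,0],[0,0,0],1],[[0.018,-0.001,-0.0015],[0,0,0],1],[[0.018,0.0005,0],[0,0,0],1],[[0.018,-0.001,0],[0,0,0],1],[[0.018,-0.001,0],[0,0,0],1]]'
python3 - <<'E'
from h import *
st()
E
```

```text
time: 16.8
eef_pos: [640.8, 71.6, 116.1]
ee_rot: [0.512, 0.487, -0.51, 0.49]
wrist_force: [-2.1, 1.0, 12.9]
gripper_width: 40.4
t 16.8 pos [640.8  71.6 116.1] jaw -2.59 zaxis [-0.045 -0.999 -0.   ] F [-2.1  1.  12.9] T [-0.01  0.69  0.01] w 40.4 q [-0.06  0.32  1.64  0.    1.18 -0.02]
```

```bash
python3 -m creep '[[[-0.012,0.001,0],[0,0,0],1],[[-0.018,0.001,-0.005],[0,0,0],1],[[-0.018,0.001,-0.03],[0,0,0],1],[[-0.018,0.001,-0.05],[0,0,0],1],[[-0.018,0.001,-0.053],[0,0,0],1],[[-0.018,0.001,-0.053],[0,0,0],1],[[-0.018,0.001,-0.053],[0,0,0],1],[[-0.018,0.001,-0.053],[0,0,0],1],[[-0.018,0.001,-0.053],[0,0,0],1],[[-0.018,0.001,-0.053],[0,0,0],1]]'
python3 - <<'E'
from h import *
st(); go((642.7,124,115),-2.65)
E
```

```text
time: 17.8
eef_pos: [642.3, 123.9, 130.6]
ee_rot: [-0.511, -0.488, 0.511, -0.488]
wrist_force: [-0.8, -0.9, -1.1]
gripper_width: 40.4
t 17.8 pos [642.3 123.9 130.6] jaw -2.64 zaxis [-0.046 -0.999  0.   ] F [-0.8 -0.9 -1.1] T [-0.07  0.02 -0.03] w 40.4 q [ 0.02  0.33  1.6  -0.    1.21  0.06]
shift m [ 0.0156  0.0004 -0.0002] turn [0.01 0.   0.  ] jawyaw now -2.64
```

```bash
python3 -m creep '[[[0.007,0.0003,0],[0,0,0],1],[[0.012,0.0003,0],[0,0,0],1],[[0.015,0.0003,0],[0,0,0],1],[[0.017,0,0],[0,0,0],1],[[0.018,-0.001,0.0015],[0,0,0],1],[[0.018,-0.0025,0],[0,0,0],1],[[0.018,-0.001,-0.0015],[0,0,0],1],[[0.018,0.0005,0],[0,0,0],1],[[0.018,-0.001,0],[0,0,0],1],[[0.018,-0.001,0],[0,0,0],1]]'
python3 - <<'E'
from h import *
st()
E
```

```text
time: 18.8
eef_pos: [641.6, 124.4, 112.7]
ee_rot: [0.512, 0.488, -0.511, 0.489]
wrist_force: [2.4, -1.4, -1.2]
gripper_width: 40.6
t 18.8 pos [641.6 124.4 112.7] jaw -2.61 zaxis [-0.045 -0.999 -0.   ] F [ 2.4 -1.4 -1.2] T [-0.28 -0.51  0.02] w 40.6 q [ 0.02  0.34  1.61 -0.    1.18  0.06]
```

It dropped in on the 20.0 mm tube (z=112.7 with no resistance). I'll push it home.

```bash
python3 -m creep '[[[0.003,0.001,0],[0,0,0],1],[[0.006,0.001,0],[0,0,0],1],[[0.009,0.001,0],[0,0,0],1],[[0.011,0.001,0],[0,0,0],1],[[0.013,0.0005,0],[0,0,0],1],[[0.015,0,0],[0,0,0],1],[[0.017,-0.001,0],[0,0,0],1],[[0.018,-0.001,0],[0,0,0],1],[[0.018,-0.001,0],[0,0,0],1],[[0.018,-0.001,0],[0,0,0],1]]' 50
python3 - <<'E'
from h import *
st()
E
```

```text
time: 19.8
eef_pos: [642.0, 124.5, 101.9]
ee_rot: [0.512, 0.488, -0.511, 0.49]
wrist_force: [-12.9, -1.7, 31.5]
gripper_width: 40.1
t 19.8 pos [642.  124.5 101.9] jaw -2.56 zaxis [-0.045 -0.999  0.001] F [-12.9  -1.7  31.5] T [-0.4   2.64 -0.01] w 40.1 q [ 0.02  0.36  1.62 -0.    1.16  0.06]
```

```bash
python3 -m creep '[[[-0.007,0.001,0],[0,0,0],1],[[-0.007,0.001,0],[0,0,0],-1],[[-0.007,0.001,0],[0,0,0],-1],[[-0.007,0.001,0],[0,0,0],-1],[[-0.015,0.001,0],[0,0,0],-1],[[-0.03,0.001,0],[0,0,0],-1],[[-0.05,0.001,0],[0,0,0],-1],[[-0.06,0.001,0],[0,0,0],-1],[[-0.06,0.001,0],[0,0,0],-1],[[-0.06,0.001,0],[0,0,0],-1]]' 35
python3 - <<'E'
from h import *
st(); go((434.5,-176,155),-2.65); go((434.5,-176,80),-2.65)
manip.snapshot("scene");print([np.round(d["location"]) for d in manip.look_for("cap_k","scene")])
E
```

```text
time: 20.8
eef_pos: [641.2, 124.4, 154.7]
ee_rot: [0.511, 0.488, -0.511, 0.489]
wrist_force: [-0.9, 0.2, 0.2]
gripper_width: 94.4
t 20.8 pos [641.2 124.4 154.7] jaw -2.6 zaxis [-0.045 -0.999 -0.   ] F [-0.9  0.2  0.2] T [-0.12  0.06  0.03] w 94.4 q [ 0.02  0.3   1.59 -0.    1.25  0.06]
shift m [-0.0004 -0.1929  0.3095] turn [ 0.05 -0.   -0.01] jawyaw now -2.6
shift m [ 0.0746 -0.1929  0.3095] turn [ 0.05 -0.   -0.01] jawyaw now -2.6
[array([ 376., -285.,   36.]), array([ 477., -167.,   12.]), array([651., 131., 124.])]
```

```bash
python3 -m creep '[[[0,-0.05,0.05],[0,0,0],-1],[[0,-0.09,0.1],[0,0,0],-1],[[0,-0.13,0.15],[0,0,0],-1],[[0,-0.16,0.2],[0,0,0],-1],[[0.02,-0.165,0.25],[0,0,0],-1],[[0.06,-0.165,0.3],[0,0,0],-1],[[0.06,-0.165,0.305],[0,0,0],-1],[[0.06,-0.165,0.305],[0,0,0],-1],[[0.06,-0.165,0.305],[0,0,0],-1],[[0.06,-0.165,0.305],[0,0,0],-1]]'
python3 - <<'E'
from h import *
st(); p,R,t=wrist("w6")
np.savez("w6.npz",R=R,t=t,**{k:np.array(v) for k,v in p.items()})
print([(round(d["score"],2),np.round(d["location"],1),np.round(proj(p,d["location"],R,t))) for d in manip.look_for("cap_k","wrist")])
E
```

```text
time: 21.9
eef_pos: [462.3, -172.4, 94.2]
ee_rot: [0.511, 0.489, -0.511, 0.488]
wrist_force: [-0.3, 0.7, -0.2]
gripper_width: 93.8
t 21.9 pos [ 462.3 -172.4   94.2] jaw -2.64 zaxis [-0.046 -0.999 -0.001] F [-0.3  0.7 -0.2] T [-0.07  0.07 -0.02] w 93.8 q [-0.59  0.01  2.03  0.    1.1  -0.54]
[(0.95, array([ 369.6, -297.9,   33.6]), array([211., 365.])), (0.68, array([ 461.6, -172.3,   30.5]), array([317., 210.]))]
```

View pics/w6.png

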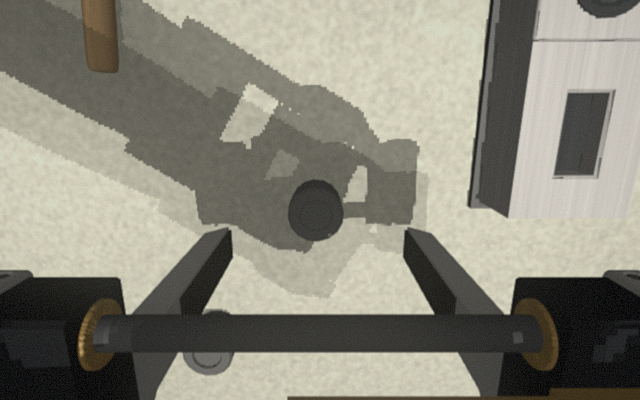

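Cap B has been knocked aside but stands upright, with its top face centred at about (316,212.5). The third cap is at (208,357). The recess opening is at about (568,92), (614,91), (602,178) and (555,176).

```bash
python3 - <<'E'
from h import *
w=dict(np.load("w6.npz"));R,t=w["R"],w["t"]
c=ray(w,(316,212.5),34,R,t); print(c); 
for s in (-1,1): print(proj(w,c+[20.5*s,0,0],R,t),proj(w,c+[0,20.5*s,0],R,t))
print("C",ray(w,(208,358),34,R,t))
print("rec",[np.round(ray(w,q,50,R,t),1) for q in [(568,92),(614,91),(602,178),(555,176)]])
go((c[0],c[1],7),-2.65)
E
```

```text
[ 460.86758727 -172.7986949    34.        ]
[287.3682493  213.75435973] [317.32560141 239.32772833]
[344.6903669  211.24307229] [314.61808059 184.53249901]
C [ 368.41251426 -291.04586259   34.        ]
rec [array([618.5, -98. ,  50. ]), array([646.4, -98.7,  50. ]), array([ 647.8, -152.9,   50. ]), array([ 617.1, -150.2,   50. ])]
shift m [ 0.0879 -0.0022  0.001 ] turn [ 0.12  0.   -0.03] jawyaw now -2.53
```

```bash
python3 -m creep '[[[0.03,-0.001,0.001],[0,0,0],-1],[[0.06,-0.001,0.001],[0,0,0],-1],[[0.085,-0.001,0.001],[0,0,0],-1],[[0.0875,-0.001,0.001],[0,0,0],-1],[[0.0875,-0.001,0.001],[0,0,0],1],[[0.0875,-0.001,0.001],[0,0,0],1],[[0.0875,-0.001,0.001],[0,0,0],1],[[0.0875,-0.001,0.001],[0,0,0],1],[[0.0875,-0.001,0.001],[0,0,0],1],[[0.0875,-0.001,0.001],[0,0,0],1]]' 35
python3 -m creep '[[[0,0,0],[0,0,0],1],[[0,0,0],[0,0,0],1],[[-0.02,0,0],[0,0,0],1],[[-0.05,0,0],[0,0,0],1],[[-0.09,0,0],[0,0,0],1],[[-0.128,0,0],[0,0,0],1],[[-0.128,0,0],[0,0,0],1],[[-0.128,0,0],[0,0,0],1],[[-0.128,0,0],[0,0,0],1],[[-0.128,0,0],[0,0,0],1]]' 35
python3 - <<'E'
from h import *
st(); p,R,t=wrist("w7")
g=cv2.GaussianBlur(cv2.cvtColor(p["pixels"],cv2.COLOR_BGR2GRAY),(3,3),0)
print(g[180:330,318].tolist()); print([np.round(proj(p,t+R@np.array([-27,0,dz]),R,t),1) for dz in (-20.5,0,20.5)])
go((635.3,-34.8,133),-2.65)
E
```

```text
time: 23.0
eef_pos: [461.7, -173.9, 7.4]
ee_rot: [0.511, 0.488, -0.511, 0.489]
wrist_force: [-0.2, -1.0, 0.4]
gripper_width: 49.3
time: 24.0
eef_pos: [460.4, -173.0, 133.1]
ee_rot: [-0.511, -0.49, 0.512, -0.487]
wrist_force: [-0.6, -0.4, -1.4]
gripper_width: 40.5
t 24.0 pos [ 460.4 -173.   133.1] jaw -2.61 zaxis [-0.045 -0.999 -0.002] F [-0.6 -0.4 -1.4] T [-0.06  0.06 -0.01] w 40.5 q [-0.59 -0.05  2.01  0.    1.18 -0.54]
[108, 111, 113, 114, 116, 115, 113, 112, 109, 108, 107, 106, 106, 107, 107, 107, 107, 106, 106, 106, 106, 108, 109, 109, 109, 108, 107, 105, 95, 75, 57, 52, 52, 52, 52, 53, 52, 52, 52, 51, 51, 51, 52, 53, 52, 51, 52, 53, 56, 60, 60, 60, 60, 61, 61, 61, 61, 63, 63, 61, 62, 62, 61, 61, 61, 61, 61, 60, 60, 62, 63, 63, 63, 63, 62, 61, 60, 60, 60, 60, 60, 61, 61, 61, 62, 62, 61, 61, 62, 63, 62, 60, 61, 63, 63, 61, 61, 61, 63, 64, 63, 62, 61, 63, 63, 62, 61, 60, 59, 58, 59, 61, 63, 63, 63, 63, 62, 62, 64, 64, 64, 61, 65, 92, 147, 197, 217, 218, 217, 217, 217, 219, 215, 189, 132, 72, 46, 46, 48, 49, 50, 51, 52, 53, 53, 54, 55, 55, 54, 54]
[array([318.1, 225.7]), array([318.1, 266.6]), array([318.1, 305.1])]
shift m [ 1.000e-04  1.683e-01 -1.461e-01] turn [ 0.04 -0.1   0.16] jawyaw now -2.61
```

```bash
python3 -m creep '[[[0,0.03,-0.026],[0,0,0],1],[[0,0.06,-0.052],[0,0,0],1],[[0,0.095,-0.082],[0,0,0],1],[[0,0.13,-0.113],[0,0,0],1],[[0,0.16,-0.139],[0,0,0],1],[[0,0.1675,-0.146],[0,0,0],1],[[0,0.1675,-0.146],[0,0,0],1],[[0,0.1675,-0.146],[0,0,0],1],[[0,0.1675,-0.146],[0,0,0],1],[[0,0.1675,-0.146],[0,0,0],1]]'
python3 - <<'E'
from h import *
st(); avg(3);go((635.3,-34.8,116),-2.65)
E
```

```text
time: 25.05
eef_pos: [634.7, -36.5, 135.1]
ee_rot: [-0.512, -0.488, 0.512, -0.488]
wrist_force: [0.9, -0.4, -0.4]
gripper_width: 39.8
t 25.05 pos [634.7 -36.5 135.1] jaw -2.69 zaxis [-0.047 -0.999  0.   ] F [ 0.9 -0.4 -0.4] T [-0.09  0.08  0.01] w 39.8 q [-0.24  0.28  1.65 -0.    1.21 -0.19]
avg [634.89 -36.35 135.19] sd [0.12 0.11 0.06]
shift m [ 0.0192  0.0002 -0.0014] turn [-0.02  0.   -0.  ] jawyaw now -2.67
```

```bash
python3 -m creep '[[[0.009,0.0002,-0.001],[0,0,0],1],[[0.015,0.0002,-0.0012],[0,0,0],1],[[0.0185,0.0002,-0.0012],[0,0,0],1],[[0.0205,-0.0005,-0.0012],[0,0,0],1],[[0.0215,-0.001,0.0003],[0,0,0],1],[[0.0215,-0.0025,-0.0012],[0,0,0],1],[[0.0215,-0.001,-0.0027],[0,0,0],1],[[0.0215,0.0005,-0.0012],[0,0,0],1],[[0.0215,-0.001,-0.0012],[0,0,0],1],[[0.0215,-0.001,-0.0012],[0,0,0],1]]'
python3 - <<'E'
from h import *
st()
E
```

```text
time: 26.15
eef_pos: [636.3, -34.3, 116.0]
ee_rot: [0.512, 0.487, -0.51, 0.49]
wrist_force: [-0.5, 1.2, 7.9]
gripper_width: 40.5
t 26.15 pos [636.3 -34.3 116. ] jaw -2.59 zaxis [-0.045 -0.999  0.   ] F [-0.5  1.2  7.9] T [0.1  0.11 0.06] w 40.5 q [-0.23  0.3   1.66  0.    1.18 -0.19]
```

```bash
python3 -m creep '[[[-0.012,0.001,0],[0,0,0],1],[[-0.018,0.001,-0.005],[0,0,0],1],[[-0.018,0.001,-0.03],[0,0,0],1],[[-0.018,0.001,-0.05],[0,0,0],1],[[-0.018,0.001,-0.053],[0,0,0],1],[[-0.018,0.001,-0.053],[0,0,0],1],[[-0.018,0.001,-0.053],[0,0,0],1],[[-0.018,0.001,-0.053],[0,0,0],1],[[-0.018,0.001,-0.053],[0,0,0],1],[[-0.018,0.001,-0.053],[0,0,0],1]]'
python3 - <<'E'
from h import *
st(); go((637.8,18.3,115),-2.65)
E
```

```text
time: 27.15
eef_pos: [637.9, 18.2, 131.6]
ee_rot: [-0.511, -0.488, 0.511, -0.488]
wrist_force: [-0.2, -0.3, -0.7]
gripper_width: 40.4
t 27.15 pos [637.9  18.2 131.6] jaw -2.64 zaxis [-0.046 -0.999  0.   ] F [-0.2 -0.3 -0.7] T [-0.11  0.08  0.03] w 40.4 q [-0.15  0.29  1.64 -0.    1.21 -0.1 ]
shift m [ 0.0166 -0.0001 -0.0001] turn [0.01 0.   0.  ] jawyaw now -2.64
```

```bash
python3 -m creep '[[[0.008,0,0],[0,0,0],1],[[0.013,0,0],[0,0,0],1],[[0.016,0,0],[0,0,0],1],[[0.018,-0.0003,0],[0,0,0],1],[[0.019,-0.001,0.0015],[0,0,0],1],[[0.019,-0.0025,0],[0,0,0],1],[[0.019,-0.001,-0.0015],[0,0,0],1],[[0.019,0.0005,0],[0,0,0],1],[[0.019,-0.001,0],[0,0,0],1],[[0.019,-0.001,0],[0,0,0],1]]'
python3 - <<'E'
from h import *
st()
E
```

```text
time: 28.15
eef_pos: [638.9, 18.7, 116.0]
ee_rot: [0.512, 0.487, -0.51, 0.49]
wrist_force: [-2.7, 1.3, 12.1]
gripper_width: 40.1
t 28.15 pos [638.9  18.7 116. ] jaw -2.59 zaxis [-0.045 -0.999  0.   ] F [-2.7  1.3 12.1] T [0.18 0.54 0.01] w 40.1 q [-0.15  0.31  1.65  0.    1.18 -0.1 ]
```

Not this one either, so on to y=61.

```bash
python3 -m creep '[[[-0.012,0.001,0],[0,0,0],1],[[-0.018,0.001,-0.005],[0,0,0],1],[[-0.018,0.001,-0.03],[0,0,0],1],[[-0.018,0.001,-0.05],[0,0,0],1],[[-0.018,0.0005,-0.053],[0,0,0],1],[[-0.018,0.0005,-0.053],[0,0,0],1],[[-0.018,0.0005,-0.053],[0,0,0],1],[[-0.018,0.0005,-0.053],[0,0,0],1],[[-0.018,0.0005,-0.053],[0,0,0],1],[[-0.018,0.0005,-0.053],[0,0,0],1]]'
python3 -m creep '[[[0.007,0.0003,0],[0,0,0],1],[[0.012,0.0003,0],[0,0,0],1],[[0.015,0.0003,0],[0,0,0],1],[[0.017,0,0],[0,0,0],1],[[0.018,-0.001,0.0015],[0,0,0],1],[[0.018,-0.0025,0],[0,0,0],1],[[0.018,-0.001,-0.0015],[0,0,0],1],[[0.018,0.0005,0],[0,0,0],1],[[0.018,-0.001,0],[0,0,0],1],[[0.018,-0.001,0],[0,0,0],1]]'
python3 - <<'E'
from h import *
st()
E
```

```text
time: 29.15
eef_pos: [639.9, 71.1, 130.6]
ee_rot: [-0.511, -0.488, 0.511, -0.488]
wrist_force: [-0.5, -0.4, 0.1]
gripper_width: 40.3
time: 30.15
eef_pos: [639.5, 71.8, 112.7]
ee_rot: [0.512, 0.488, -0.511, 0.489]
wrist_force: [4.0, 2.1, -2.2]
gripper_width: 40.5
t 30.15 pos [639.5  71.8 112.7] jaw -2.61 zaxis [-0.046 -0.999 -0.001] F [ 4.   2.1 -2.2] T [ 0.29 -0.79  0.07] w 40.5 q [-0.06  0.32  1.64  0.    1.18 -0.02]
```

It fits the 33.2 mm tube. I'll push it home, release and rise.

```bash
python3 -m creep '[[[0.003,0.001,0],[0,0,0],1],[[0.006,0.001,0],[0,0,0],1],[[0.009,0.001,0],[0,0,0],1],[[0.011,0.001,0],[0,0,0],1],[[0.013,0.0005,0],[0,0,0],1],[[0.015,0,0],[0,0,0],1],[[0.017,-0.001,0],[0,0,0],1],[[0.018,-0.001,0],[0,0,0],1],[[0.018,-0.001,0],[0,0,0],1],[[0.018,-0.001,0],[0,0,0],1]]' 50
python3 - <<'E'
from h import *
st()
E
```

```text
time: 31.15
eef_pos: [639.9, 71.7, 102.9]
ee_rot: [0.512, 0.488, -0.51, 0.49]
wrist_force: [-14.3, 2.6, 36.3]
gripper_width: 40.4
t 31.15 pos [639.9  71.7 102.9] jaw -2.57 zaxis [-0.045 -0.999  0.001] F [-14.3   2.6  36.3] T [ 0.13  2.86 -0.07] w 40.4 q [-0.06  0.33  1.65 -0.    1.16 -0.02]
```

```bash
python3 -m creep '[[[0.001,-0.001,0.001],[0,0,0],1],[[0.002,-0.003,0],[0,0,0],1],[[0.003,-0.003,-0.001],[0,0,0],1],[[0.004,-0.005,0],[0,0,0],1],[[0.004,-0.005,0.001],[0,0,0],1],[[0.004,-0.004,0],[0,0,0],1],[[0.004,-0.003,-0.001],[0,0,0],1],[[0.004,-0.004,0],[0,0,0],1],[[0.004,-0.004,0],[0,0,0],1],[[0.004,-0.004,0],[0,0,0],1]]' 55
python3 - <<'E'
from h import *
st()
E
```

```text
time: 32.15
eef_pos: [640.0, 71.7, 102.8]
ee_rot: [0.514, 0.485, -0.508, 0.492]
wrist_force: [-9.9, 1.8, 44.2]
gripper_width: 39.9
t 32.15 pos [640.   71.7 102.8] jaw -2.57 zaxis [-0.045 -0.999  0.001] F [-9.9  1.8 44.2] T [ 0.22  2.2  -0.06] w 39.9 q [-0.06  0.33  1.65 -0.    1.15 -0.02]
```

```bash
python3 -m creep '[[[-0.011,0.004,0],[0,0,0],1],[[-0.011,0.004,0],[0,0,0],-0.3],[[-0.011,0.004,0],[0,0,0],-0.3],[[-0.011,0.004,0],[0,0,0],-0.3],[[-0.03,0.004,0],[0,0,0],-0.3],[[-0.05,0.004,0],[0,0,0],1],[[-0.054,0.004,0],[0,0,0],1],[[-0.054,0.004,0],[0,0,0],1],[[-0.054,0.004,0],[0,0,0],1],[[-0.054,0.004,0],[0,0,0],1]]' 35
python3 -m creep '[[[0.004,0,0],[0,0,0],1],[[0.008,0,0],[0,0,0],1],[[0.011,0,0],[0,0,0],1],[[0.014,-0.001,0],[0,0,0],1],[[0.017,-0.001,0],[0,0,0],1],[[0.019,-0.002,0],[0,0,0],1],[[0.019,-0.002,0],[0,0,0],1],[[0.019,-0.002,0],[0,0,0],1],[[0.019,-0.002,0],[0,0,0],1],[[0.019,-0.002,0],[0,0,0],1]]'
python3 - <<'E'
from h import *
st()
E
```

```text
time: 33.15
eef_pos: [636.9, 71.7, 142.9]
ee_rot: [-0.511, -0.489, 0.512, -0.488]
wrist_force: [-1.4, -0.4, 1.0]
gripper_width: 24.2
time: 34.15
eef_pos: [637.0, 71.8, 130.0]
ee_rot: [0.512, 0.488, -0.511, 0.489]
wrist_force: [-7.3, 0.8, 17.4]
gripper_width: 0.1
t 34.15 pos [637.   71.8 130. ] jaw -2.58 zaxis [-0.045 -0.999  0.   ] F [-7.3  0.8 17.4] T [-0.11  1.51 -0.01] w 0.1 q [-0.06  0.3   1.64 -0.    1.2  -0.02]
```

B's top is at 130.0, which is exactly seated (96+34). I'll do the same check on cap A.

```bash
python3 -m creep '[[[-0.014,0.003,0],[0,0,0],1],[[-0.014,0.003,-0.03],[0,0,0],1],[[-0.014,0.003,-0.053],[0,0,0],1],[[-0.014,0.003,-0.053],[0,0,0],1],[[-0.008,0.003,-0.053],[0,0,0],1],[[-0.004,0.003,-0.053],[0,0,0],1],[[0,0.002,-0.053],[0,0,0],1],[[0,0.002,-0.053],[0,0,0],1],[[0,0.002,-0.053],[0,0,0],1],[[0,0.002,-0.053],[0,0,0],1]]'
python3 -m creep '[[[-0.02,0,0],[0,0,0],1],[[-0.035,0,0],[0,0,0],1],[[-0.035,-0.03,0],[0,0,0],-1],[[-0.035,-0.06,0.03],[0,0,0],-1],[[-0.035,-0.09,0.07],[0,0,0],-1],[[-0.035,-0.12,0.11],[0,0,0],-1],[[-0.035,-0.15,0.15],[0,0,0],-1],[[-0.035,-0.18,0.19],[0,0,0],-1],[[-0.035,-0.21,0.23],[0,0,0],-1],[[-0.035,-0.24,0.27],[0,0,0],-1]]'
python3 - <<'E'
from h import *
st(); go((368,-290,94),-2.65)
manip.snapshot("scene");print([np.round(d["location"]) for d in manip.look_for("cap_k","scene")])
E
```

```text
time: 35.15
eef_pos: [641.8, 123.9, 130.0]
ee_rot: [0.512, 0.488, -0.511, 0.489]
wrist_force: [-7.4, 1.2, 18.6]
gripper_width: 0.5
time: 36.15
eef_pos: [386.6, -135.6, 160.6]
ee_rot: [-0.511, -0.488, 0.511, -0.489]
wrist_force: [0.3, -1.6, -0.2]
gripper_width: 61.0
t 36.15 pos [ 386.6 -135.6  160.6] jaw -2.61 zaxis [-0.045 -0.999  0.001] F [ 0.3 -1.6 -0.2] T [-0.15  0.07  0.04] w 61.0 q [-0.62 -0.31  2.19 -0.    1.27 -0.57]
shift m [ 0.0667 -0.0116  0.155 ] turn [ 0.04  0.04 -0.03] jawyaw now -2.61
[array([648.,  78., 125.]), array([652., 132., 122.]), array([641.,  22.,  83.]), array([ 379., -282.,   28.])]
```

```bash
python3 -m creep '[[[0.01,-0.005,0.04],[0,0,0],-1],[[0.03,-0.01,0.08],[0,0,0],-1],[[0.05,-0.012,0.12],[0,0,0],-1],[[0.066,-0.012,0.15],[0,0,0],-1],[[0.066,-0.012,0.15],[0,0,0],-1],[[0.066,-0.012,0.15],[0,0,0],-1],[[0.066,-0.012,0.15],[0,0,0],-1],[[0.066,-0.012,0.15],[0,0,0],-1],[[0.066,-0.012,0.15],[0,0,0],-1],[[0.066,-0.012,0.15],[0,0,0],-1]]'
python3 - <<'E'
from h import *
st(); p,R,t=wrist("w8")
np.savez("w8.npz",R=R,t=t,**{k:np.array(v) for k,v in p.items()})
print([(round(d["score"],2),np.round(d["location"],1),np.round(proj(p,d["location"],R,t))) for d in manip.look_for("cap_k","wrist")])
im=p["pixels"][130:330,220:420]; cv2.imwrite("pics/w8c.png",cv2.resize(im,None,fx=3,fy=3,interpolation=cv2.INTER_CUBIC))
E
```

```text
time: 37.25
eef_pos: [369.8, -283.1, 95.1]
ee_rot: [-0.511, -0.488, 0.511, -0.489]
wrist_force: [-0.3, 0.0, 0.8]
gripper_width: 94.0
t 37.25 pos [ 369.8 -283.1   95.1] jaw -2.55 zaxis [-0.044 -0.999  0.001] F [-0.3  0.   0.8] T [-0.07  0.05 -0.  ] w 94.0 q [-0.9  -0.06  2.1   0.    1.1  -0.85]
[(0.97, array([ 370.4, -286.8,   33.5]), array([319., 216.]))]
```

View pics/w8c.png

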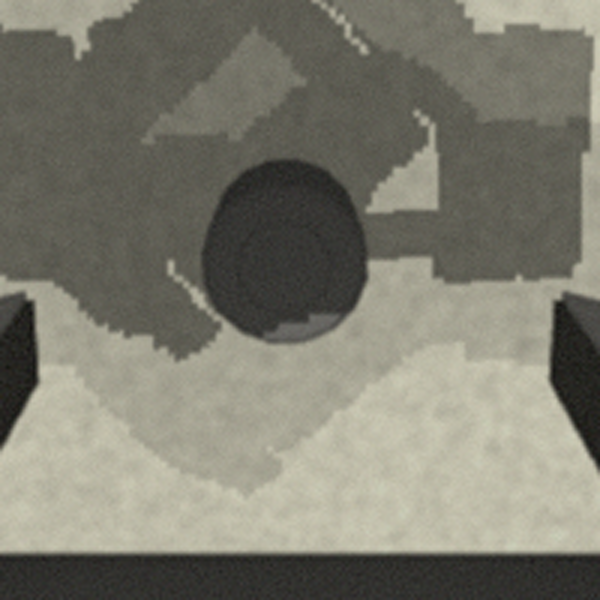

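Cap C's top face is centred at crop (285,262), which is full-frame (315,217). Its lower edge is at row 244.

```bash
python3 - <<'E'
from h import *
w=dict(np.load("w8.npz"));R,t=w["R"],w["t"]
c=ray(w,(315,217),34,R,t); print(c); print(proj(w,c+[0,-20.5,0],R,t))
go((c[0],c[1],7),-2.65)
E
```

```text
[ 367.58983603 -287.24331921   34.        ]
[316.29102795 243.5317526 ]
shift m [ 0.0878 -0.0019  0.0041] turn [ 0.07  0.02 -0.02] jawyaw now -2.58
```

```bash
python3 -m creep '[[[0.03,-0.002,0.0045],[0,0,0],-1],[[0.06,-0.002,0.0045],[0,0,0],-1],[[0.085,-0.002,0.0045],[0,0,0],-1],[[0.0875,-0.002,0.0045],[0,0,0],-1],[[0.0875,-0.002,0.0045],[0,0,0],1],[[0.0875,-0.002,0.0045],[0,0,0],1],[[0.0875,-0.002,0.0045],[0,0,0],1],[[0.0875,-0.002,0.0045],[0,0,0],1],[[0.0875,-0.002,0.0045],[0,0,0],1],[[0.0875,-0.002,0.0045],[0,0,0],1]]' 35
python3 -m creep '[[[0,0,0],[0,0,0],1],[[0,0,0],[0,0,0],1],[[-0.02,0,0],[0,0,0],1],[[-0.05,0,0],[0,0,0],1],[[-0.09,0,0],[0,0,0],1],[[-0.128,0,0],[0,0,0],1],[[-0.128,0,0],[0,0,0],1],[[-0.128,0,0],[0,0,0],1],[[-0.128,0,0],[0,0,0],1],[[-0.128,0,0],[0,0,0],1]]' 35
python3 - <<'E'
from h import *
st(); p,R,t=wrist("w9")
g=cv2.GaussianBlur(cv2.cvtColor(p["pixels"],cv2.COLOR_BGR2GRAY),(3,3),0)
print(g[215:240,318].tolist(),g[290:320,318].tolist())
go((635.3,-34.8,133),-2.65)
E
```

```text
time: 38.35
eef_pos: [367.4, -288.0, 7.4]
ee_rot: [-0.511, -0.488, 0.511, -0.489]
wrist_force: [-0.1, -0.1, 1.6]
gripper_width: 49.3
time: 39.35
eef_pos: [366.4, -286.8, 133.2]
ee_rot: [0.511, 0.49, -0.511, 0.487]
wrist_force: [0.2, 0.6, -0.4]
gripper_width: 40.5
t 39.35 pos [ 366.4 -286.8  133.2] jaw -2.6 zaxis [-0.045 -0.999 -0.003] F [ 0.2  0.6 -0.4] T [-0.03  0.05  0.01] w 40.5 q [-0.91 -0.12  2.08 -0.    1.18 -0.86]
[49, 48, 47, 47, 47, 47, 47, 48, 48, 47, 46, 49, 52, 55, 55, 55, 55, 57, 58, 57, 56, 56, 57, 56, 56] [54, 56, 58, 58, 58, 58, 58, 57, 56, 57, 57, 58, 77, 129, 182, 204, 204, 204, 204, 204, 201, 194, 180, 149, 99, 57, 43, 42, 44, 44]
shift m [ 0.0005  0.257  -0.2641] turn [ 0.04 -0.15  0.13] jawyaw now -2.61
```

```bash
python3 -m creep '[[[0,0.03,-0.031],[0,0,0],1],[[0,0.06,-0.062],[0,0,0],1],[[0,0.095,-0.097],[0,0,0],1],[[0,0.13,-0.133],[0,0,0],1],[[0,0.165,-0.169],[0,0,0],1],[[0,0.2,-0.205],[0,0,0],1],[[0,0.235,-0.241],[0,0,0],1],[[0,0.2565,-0.2635],[0,0,0],1],[[0,0.2565,-0.2635],[0,0,0],1],[[0,0.2565,-0.2635],[0,0,0],1]]'
python3 -m creep '[[[0,0,0],[0,0,0],1],[[0,0,0],[0,0,0],1],[[0,0,0],[0,0,0],1],[[0,0,0],[0,0,0],1],[[0,0,0],[0,0,0],1],[[0,0,0],[0,0,0],1],[[0,0,0],[0,0,0],1],[[0,0,0],[0,0,0],1],[[0,0,0],[0,0,0],1],[[0,0,0],[0,0,0],1]]'
python3 - <<'E'
from h import *
st();go((635.3,-34.9,116),-2.65)
E
```

```text
time: 40.4
eef_pos: [634.8, -35.8, 133.5]
ee_rot: [-0.51, -0.49, 0.512, -0.488]
wrist_force: [0.1, -0.6, -0.3]
gripper_width: 40.4
time: 41.4
eef_pos: [635.5, -36.2, 135.1]
ee_rot: [-0.511, -0.489, 0.511, -0.489]
wrist_force: [0.5, -0.5, -0.1]
gripper_width: 40.3
t 41.4 pos [635.5 -36.2 135.1] jaw -2.6 zaxis [-0.045 -0.999  0.   ] F [ 0.5 -0.5 -0.1] T [-0.06  0.06  0.02] w 40.3 q [-0.23  0.28  1.65 -0.    1.21 -0.19]
shift m [ 0.0191 -0.0002 -0.0013] turn [0.05 0.   0.  ] jawyaw now -2.6
```

```bash
python3 -m creep '[[[0.009,-0.0002,-0.0012],[0,0,0],1],[[0.015,-0.0002,-0.0013],[0,0,0],1],[[0.0185,-0.0002,-0.0013],[0,0,0],1],[[0.0205,-0.0005,-0.0013],[0,0,0],1],[[0.0215,-0.001,0.0003],[0,0,0],1],[[0.0215,-0.0025,-0.0013],[0,0,0],1],[[0.0215,-0.001,-0.0027],[0,0,0],1],[[0.0215,0.0005,-0.0013],[0,0,0],1],[[0.0215,-0.001,-0.0013],[0,0,0],1],[[0.0215,-0.001,-0.0013],[0,0,0],1]]'
python3 - <<'E'
from h import *
st()
E
```

```text
time: 42.4
eef_pos: [635.0, -34.7, 113.6]
ee_rot: [0.512, 0.488, -0.511, 0.489]
wrist_force: [3.5, 3.9, -1.6]
gripper_width: 40.0
t 42.4 pos [635.  -34.7 113.6] jaw -2.62 zaxis [-0.046 -0.999 -0.001] F [ 3.5  3.9 -1.6] T [ 0.52 -0.71  0.07] w 40.0 q [-0.23  0.31  1.66  0.    1.17 -0.19]
```

It dropped onto the 28.8 mm tube. I'll push it home, release, then press the top with closed fingers to check.

```bash
python3 -m creep '[[[0.003,0.001,0],[0,0,0],1],[[0.006,0.001,0],[0,0,0],1],[[0.009,0.001,0],[0,0,0],1],[[0.012,0.001,0],[0,0,0],1],[[0.014,0.0005,0],[0,0,0],1],[[0.016,0,0],[0,0,0],1],[[0.018,-0.001,0],[0,0,0],1],[[0.019,-0.001,0],[0,0,0],1],[[0.019,-0.001,0],[0,0,0],1],[[0.019,-0.001,0],[0,0,0],1]]' 50
python3 -m creep '[[[-0.008,0.002,0],[0,0,0],1],[[-0.008,0.002,0],[0,0,0],-0.3],[[-0.008,0.002,0],[0,0,0],-0.3],[[-0.008,0.002,0],[0,0,0],-0.3],[[-0.028,0.002,0],[0,0,0],-0.3],[[-0.046,0.002,0],[0,0,0],1],[[-0.05,0.002,0],[0,0,0],1],[[-0.05,0.002,0],[0,0,0],1],[[-0.05,0.002,0],[0,0,0],1],[[-0.05,0.002,0],[0,0,0],1]]' 35
python3 -m creep '[[[0.004,0,0],[0,0,0],1],[[0.008,0,0],[0,0,0],1],[[0.011,0,0],[0,0,0],1],[[0.014,-0.001,0],[0,0,0],1],[[0.017,-0.001,0],[0,0,0],1],[[0.019,-0.002,0],[0,0,0],1],[[0.019,-0.002,0],[0,0,0],1],[[0.019,-0.002,0],[0,0,0],1],[[0.019,-0.002,0],[0,0,0],1],[[0.019,-0.002,0],[0,0,0],1]]'
python3 - <<'E'
from h import *
st()
go((415,161,160),-2.65)
E
```

```text
time: 43.4
eef_pos: [635.6, -34.8, 102.8]
ee_rot: [0.512, 0.488, -0.51, 0.49]
wrist_force: [-13.6, 6.9, 37.6]
gripper_width: 40.0
time: 44.4
eef_pos: [634.7, -34.9, 143.0]
ee_rot: [-0.511, -0.489, 0.512, -0.488]
wrist_force: [0.0, -0.3, 0.7]
gripper_width: 24.6
time: 45.4
eef_pos: [634.8, -35.0, 130.0]
ee_rot: [0.512, 0.488, -0.511, 0.489]
wrist_force: [-8.1, 1.3, 17.0]
gripper_width: 0.5
t 45.4 pos [634.8 -35.  130. ] jaw -2.58 zaxis [-0.045 -0.999  0.001] F [-8.1  1.3 17. ] T [0.27 1.47 0.03] w 0.5 q [-0.23  0.28  1.65  0.    1.2  -0.19]
shift m [-0.0307 -0.2283 -0.1859] turn [ 0.07  0.03 -0.15] jawyaw now -2.58
```

All three caps are home at 130.0. Now the tag: up, across, and a look from above.

```bash
python3 -m creep '[[[-0.03,0,0],[0,0,0],1],[[-0.036,-0.035,-0.02],[0,0,0],1],[[-0.036,-0.075,-0.05],[0,0,0],-1],[[-0.036,-0.11,-0.085],[0,0,0],-1],[[-0.036,-0.145,-0.12],[0,0,0],-1],[[-0.036,-0.18,-0.155],[0,0,0],-1],[[-0.036,-0.215,-0.186],[0,0,0],-1],[[-0.01,-0.228,-0.186],[0,0,0],-1],[[0.02,-0.228,-0.186],[0,0,0],-1],[[0.02,-0.228,-0.186],[0,0,0],-1]]'
python3 -m creep '[[[0,0,0],[0,0,0],-1],[[0,0,0],[0,0,0],-1],[[0,0,0],[0,0,0],-1],[[0,0,0],[0,0,0],-1],[[0,0,0],[0,0,0],-1],[[0,0,0],[0,0,0],-1],[[0,0,0],[0,0,0],-1],[[0,0,0],[0,0,0],-1],[[0,0,0],[0,0,0],-1],[[0,0,0],[0,0,0],-1]]'
python3 - <<'E'
from h import *
st(); p,R,t=wrist("w10")
np.savez("w10.npz",R=R,t=t,**{k:np.array(v) for k,v in p.items()})
print([(round(d["score"],2),np.round(d["location"],1),np.round(proj(p,d["location"],R,t))) for d in manip.look_for("tag","wrist")])
E
```

```text
time: 46.4
eef_pos: [410.6, 161.2, 102.1]
ee_rot: [-0.509, -0.49, 0.513, -0.487]
wrist_force: [0.3, -0.6, -0.0]
gripper_width: 60.7
time: 47.4
eef_pos: [414.2, 161.3, 105.5]
ee_rot: [-0.511, -0.489, 0.511, -0.489]
wrist_force: [0.4, 0.2, 0.5]
gripper_width: 93.9
t 47.4 pos [414.2 161.3 105.5] jaw -2.6 zaxis [-0.045 -0.999  0.   ] F [0.4 0.2 0.5] T [-0.08  0.09  0.04] w 93.9 q [ 0.12 -0.13  2.15 -0.    1.13  0.16]
[(0.9, array([414.8, 163.5,  23.3]), array([319., 201.]))]
```

View pics/w10.png

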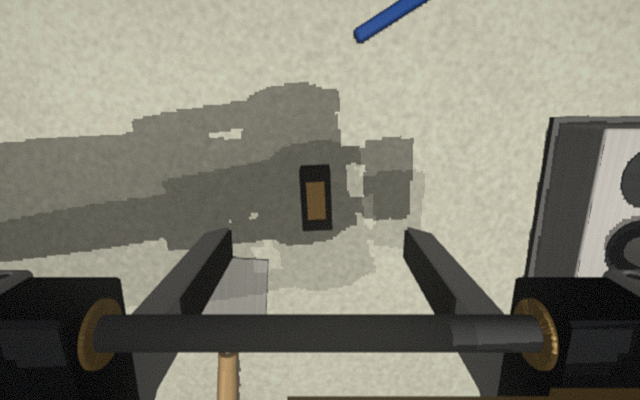

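The tag lies almost in line with the tool. Its brass window is at (316,201), the top-face outline is about (301–332, 168–231), and the blue pen and the spatula are clear of it.

```bash
python3 - <<'E'
from h import *
w=dict(np.load("w10.npz"));R,t=w["R"],w["t"];im=w["pixels"].astype(int)
m=((im[...,2]-im[...,0])>35).astype(np.uint8); m[:120]=0;m[250:]=0;m[:,:250]=0;m[:,380:]=0
c=max(cv2.findContours(m,cv2.RETR_EXTERNAL,cv2.CHAIN_APPROX_NONE)[0],key=cv2.contourArea)
P=np.array([ray(w,q[0],22,R,t)[:2] for q in c],np.float32); r=cv2.minAreaRect(P); print("window",r)
g=cv2.cvtColor(w["pixels"],cv2.COLOR_BGR2GRAY)
m=((g<60)|(m>0)).astype(np.uint8); m[:150]=0;m[260:]=0;m[:,:270]=0;m[:,365:]=0
m=cv2.morphologyEx(m,cv2.MORPH_CLOSE,np.ones((9,9)))
c=max(cv2.findContours(m,cv2.RETR_EXTERNAL,cv2.CHAIN_APPROX_NONE)[0],key=cv2.contourArea)
P=np.array([ray(w,q[0],22,R,t)[:2] for q in c],np.float32); print("tag",cv2.minAreaRect(P), [np.round(ray(w,q,22,R,t),1) for q in [(332,230),(303,231)]])
E
```

```text
window ((412.43170166015625, 163.21685791015625), (13.748798370361328, 29.876522064208984), 0.016451409086585045)
tag ((412.43572998046875, 165.27467346191406), (23.91748046875, 52.735050201416016), 0.12652607262134552) [array([424.4, 138.4,  22. ]), array([401.3, 138.6,  22. ])]
```

```bash
python3 -m creep '[[[0.03,-0.0017,-0.002],[-2.6,0,0],-1],[[0.06,-0.0017,-0.002],[-2.6,0,0],-1],[[0.085,-0.0017,-0.002],[-2.6,0,0],-1],[[0.0945,-0.0017,-0.002],[-2.6,0,0],-1],[[0.0945,-0.0017,-0.002],[-2.6,0,0],-1],[[0.0945,-0.0017,-0.002],[-2.6,0,0],1],[[0.0945,-0.0017,-0.002],[-2.6,0,0],1],[[0.0945,-0.0017,-0.002],[-2.6,0,0],1],[[0.0945,-0.0017,-0.002],[-2.6,0,0],1],[[0.0945,-0.0017,-0.002],[-2.6,0,0],1]]' 35
python3 -m creep '[[[0,0,0],[0,0,0],1],[[0,0,0],[0,0,0],1],[[0,0,0],[0,0,0],1],[[0,0,0],[0,0,0],1],[[-0.02,0,0],[0,0,0],1],[[-0.05,0,0],[0,0,0],1],[[-0.09,0,0],[0,0,0],1],[[-0.1,0,0],[0,0,0],1],[[-0.1,0,0],[0,0,0],1],[[-0.1,0,0],[0,0,0],1]]' 40
python3 - <<'E'
from h import *
st(); p,R,t=wrist("w11")
im=p["pixels"][170:320,240:400]; cv2.imwrite("pics/w11c.png",cv2.resize(im,None,fx=4,fy=4,interpolation=cv2.INTER_CUBIC))
print([np.round(proj(p,t+R@np.array([-11,0,dz]),R,t),1) for dz in (-25,0,25)])
go((560,-125,112),-2.65);go((631.2,-124.5,65),-2.65)
E
```

```text
time: 48.5
eef_pos: [412.9, 163.4, 11.5]
ee_rot: [0.5, 0.5, -0.5, 0.5]
wrist_force: [0.1, -0.2, 0.2]
gripper_width: 57.5
time: 49.5
eef_pos: [411.6, 163.2, 109.6]
ee_rot: [-0.499, -0.5, 0.501, -0.5]
wrist_force: [-0.3, 0.2, -1.2]
gripper_width: 23.2
t 49.5 pos [411.6 163.2 109.6] jaw -0.0 zaxis [-0. -1.  0.] F [-0.3  0.2 -1.2] T [-0.08  0.1   0.03] w 23.2 q [ 0.12 -0.14  2.15 -0.    1.14  0.12]
[array([318. , 206.4]), array([318. , 252.8]), array([318., 296.])]
shift m [-0.0033  0.1489  0.2881] turn [2.64 0.03 0.2 ] jawyaw now -0.01
shift m [0.0435 0.2202 0.2876] turn [2.64 0.03 0.2 ] jawyaw now -0.01
```

View pics/w11c.png

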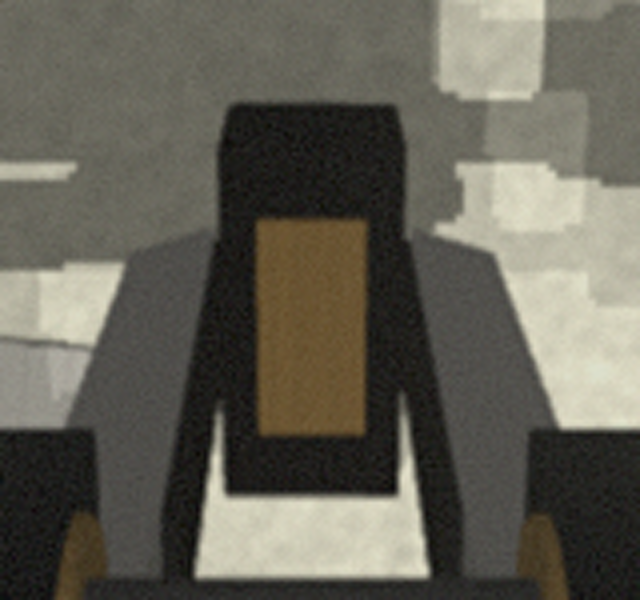

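The tag is held straight. Its window is centred at crop (312,328), about 0.5 mm toward +y of the tool centre. I'll take it round to the recess clear of the caps.

```bash
python3 -m creep '[[[0,0.01,0.04],[0,0,0],1],[[0,0.03,0.08],[0,0,0],1],[[0,0.05,0.12],[1,0,0],1],[[0,0.07,0.16],[2,0,0],1],[[0,0.09,0.2],[2.6,0,0],1],[[0,0.1,0.24],[2.6,0,0],1],[[0,0.12,0.275],[2.6,0,0],1],[[0,0.15,0.288],[2.6,0,0],1],[[0,0.19,0.288],[2.6,0,0],1],[[0,0.22,0.288],[2.6,0,0],1]]'
python3 -m creep '[[[0.015,0,0],[0,0,0],1],[[0.03,0,0],[0,0,0],1],[[0.03,0,0],[0,0,0],1],[[0.03,0,0],[0,0,0],1],[[0.03,0,0],[0,0,0],1],[[0.03,0,0],[0,0,0],1],[[0.03,0,0],[0,0,0],1],[[0.03,0,0],[0,0,0],1],[[0.03,0,0],[0,0,0],1],[[0.03,0,0],[0,0,0],1]]'
python3 - <<'E'
from h import *
st(); p,R,t=wrist("w12")
im=p["pixels"][170:320,240:400]; cv2.imwrite("pics/w12c.png",cv2.resize(im,None,fx=4,fy=4,interpolation=cv2.INTER_CUBIC))
go((631.2,-125.1,62),-2.65)
E
```

```text
time: 50.55
eef_pos: [632.9, -125.1, 108.1]
ee_rot: [-0.511, -0.489, 0.512, -0.487]
wrist_force: [-0.3, 0.3, -0.1]
gripper_width: 23.4
time: 51.55
eef_pos: [632.6, -124.7, 81.2]
ee_rot: [0.511, 0.488, -0.511, 0.489]
wrist_force: [-0.4, -0.6, 0.0]
gripper_width: 23.5
t 51.55 pos [ 632.6 -124.7   81.2] jaw -2.6 zaxis [-0.045 -0.999  0.   ] F [-0.4 -0.6  0. ] T [-0.12  0.08  0.01] w 23.5 q [-0.37  0.36  1.65 -0.    1.13 -0.32]
shift m [ 0.0191 -0.0014  0.0005] turn [ 0.05 -0.   -0.  ] jawyaw now -2.6
```

View pics/w12c.png

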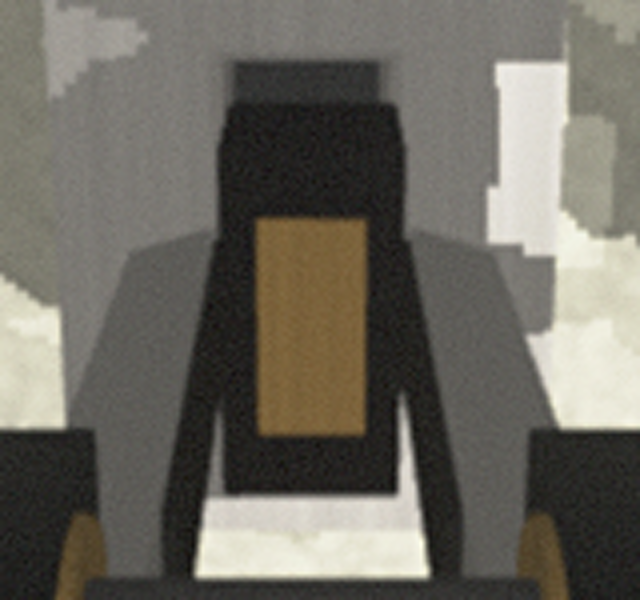

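The recess's far edge shows at crop (232–382, 60), with the tag aligned above it to within about 0.5 mm. I'll insert it.

```bash
python3 -m creep '[[[0.01,-0.0008,0.0005],[0,0,0],1],[[0.017,-0.0008,0.0005],[0,0,0],1],[[0.02,-0.0008,0.0005],[0,0,0],1],[[0.022,-0.0008,0.0005],[0,0,0],1],[[0.024,-0.0008,0.0005],[0,0,0],1],[[0.026,-0.0008,0.0005],[0,0,0],1],[[0.028,-0.0008,0.0005],[0,0,0],1],[[0.028,-0.0008,0.0005],[0,0,0],1],[[0.028,-0.0008,0.0005],[0,0,0],1],[[0.028,-0.0008,0.0005],[0,0,0],1]]'
python3 - <<'E'
from h import *
st()
E
```

```text
time: 52.6
eef_pos: [631.9, -125.2, 53.3]
ee_rot: [0.511, 0.488, -0.511, 0.489]
wrist_force: [0.7, 0.2, -0.9]
gripper_width: 23.3
t 52.6 pos [ 631.9 -125.2   53.3] jaw -2.6 zaxis [-0.045 -0.999  0.   ] F [ 0.7  0.2 -0.9] T [-0.02  0.05  0.04] w 23.3 q [-0.37  0.4   1.66  0.    1.08 -0.33]
```

It went in freely. I'll release, rise, shut the fingers and press.

```bash
python3 -m creep '[[[0,0,0],[0,0,0],-0.2],[[0,0,0],[0,0,0],-0.2],[[0,0,0],[0,0,0],-0.2],[[-0.02,0,0],[0,0,0],-0.2],[[-0.035,0,0],[0,0,0],1],[[-0.035,0,0],[0,0,0],1],[[-0.035,0,0],[0,0,0],1],[[-0.035,0,0],[0,0,0],1],[[-0.035,0,0],[0,0,0],1],[[-0.035,0,0],[0,0,0],1]]'
python3 -m creep '[[[0.01,0,0],[0,0,0],1],[[0.02,0,0],[0,0,0],1],[[0.027,0,0],[0,0,0],1],[[0.031,0,0],[0,0,0],1],[[0.034,-0.0005,0],[0,0,0],1],[[0.037,-0.001,0],[0,0,0],1],[[0.04,-0.0015,0],[0,0,0],1],[[0.043,-0.002,0],[0,0,0],1],[[0.044,-0.002,0],[0,0,0],1],[[0.044,-0.002,0],[0,0,0],1]]'
python3 - <<'E'
from h import *
st()
E
```

```text
time: 53.6
eef_pos: [631.3, -125.0, 87.3]
ee_rot: [-0.511, -0.489, 0.511, -0.488]
wrist_force: [0.0, -0.1, 1.0]
gripper_width: 10.9
time: 54.6
eef_pos: [631.3, -125.0, 49.9]
ee_rot: [0.511, 0.488, -0.511, 0.489]
wrist_force: [-14.0, 6.3, 30.1]
gripper_width: 0.8
t 54.6 pos [ 631.3 -125.    49.9] jaw -2.57 zaxis [-0.045 -0.999  0.   ] F [-14.    6.3  30.1] T [ 1.18  2.63 -0.02] w 0.8 q [-0.37  0.4   1.66  0.    1.07 -0.33]
```

The tip is at 49.9, flush, against a solid stop at 30 N. I'll back off and check by eye.

```bash
python3 -m creep '[[[-0.01,0.002,0],[0,0,0],1],[[-0.04,0.002,0],[0,0,0],1],[[-0.08,0.002,0],[0,0,0],1],[[-0.12,0.002,-0.02],[0,0,0],1],[[-0.14,-0.01,-0.06],[0,0,0],1],[[-0.14,-0.02,-0.1],[0,0,0],1],[[-0.14,-0.02,-0.11],[0,0,0],1],[[-0.14,-0.02,-0.11],[0,0,0],1],[[-0.14,-0.02,-0.11],[0,0,0],1],[[-0.14,-0.02,-0.11],[0,0,0],1]]'
python3 - <<'E'
from h import *
st(); p,R,t=wrist("w13")
cv2.imwrite("pics/w13c.png",cv2.resize(p["pixels"][:,200:450],None,fx=1.5,fy=1.5))
for z in (50,58):
  a=np.radians(-2.65); u=np.array([-np.sin(a),np.cos(a),0]); v=np.array([np.cos(a),np.sin(a),0]); c=np.array([631.7,-124.5,z])
  print(z,[np.round((proj(p,c+sx*12*v+sy*25*u,R,t)-[200,0])*1.5).tolist() for sx,sy in [(-1,1),(1,1),(1,-1),(-1,-1)]])
manip.snapshot("scene")
for n in ["wash_bottle","jar","cap_k","tag"]: print(n,[(round(d["score"],2),np.round(d["location"]).tolist()) for d in manip.look_for(n,"scene")])
E
```

```text
time: 55.6
eef_pos: [614.9, -15.6, 183.4]
ee_rot: [-0.511, -0.488, 0.512, -0.488]
wrist_force: [-0.5, 0.4, 0.1]
gripper_width: 0.7
t 55.6 pos [614.9 -15.6 183.4] jaw -2.69 zaxis [-0.047 -0.999  0.   ] F [-0.5  0.4  0.1] T [-0.07  0.08  0.02] w 0.7 q [-0.21  0.19  1.67 -0.    1.29 -0.16]
50 [[192.0, 406.0], [229.0, 406.0], [227.0, 474.0], [192.0, 474.0]]
58 [[192.0, 412.0], [230.0, 412.0], [228.0, 481.0], [192.0, 481.0]]
wash_bottle [(0.86, [574.0, 418.0, 92.0]), (0.31, [650.0, 81.0, 70.0])]
jar [(0.81, [546.0, -407.0, 51.0])]
cap_k [(0.79, [647.0, 78.0, 126.0]), (0.77, [649.0, 130.0, 124.0]), (0.65, [647.0, -25.0, 127.0])]
tag [(0.57, [669.0, 78.0, 48.0]), (0.39, [637.0, -118.0, 52.0]), (0.2, [647.0, 80.0, 70.0])]
```

View pics/w13c.png

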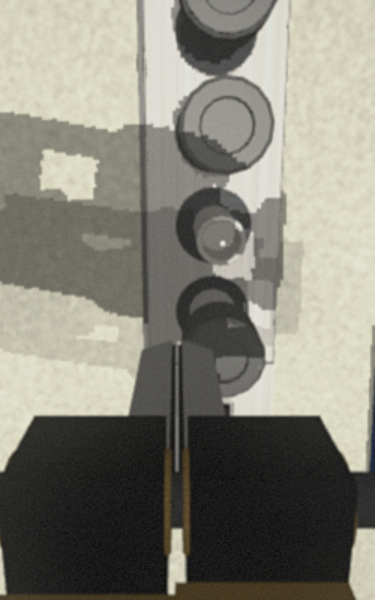

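The caps sit level at (225,122), (222,10) and (222,350), and the 24.4 tube at (220,235) is open. The recess is hidden by the gripper, so I'll step aside for one look.

```bash
python3 -m creep '[[[0,-0.035,0.02],[0,0,0],1],[[0,-0.075,0.05],[0,0,0],1],[[0,-0.115,0.085],[0,0,0],1],[[0.03,-0.15,0.115],[0,0,0],1],[[0.06,-0.15,0.13],[0,0,0],1],[[0.07,-0.15,0.13],[0,0,0],1],[[0.07,-0.15,0.13],[0,0,0],1],[[0.07,-0.15,0.13],[0,0,0],1],[[0.07,-0.15,0.13],[0,0,0],1],[[0.07,-0.15,0.13],[0,0,0],1]]'
python3 - <<'E'
from h import *
st(); p,R,t=wrist("w14")
cv2.imwrite("pics/w14c.png",cv2.resize(p["pixels"][:320,400:],None,fx=2.5,fy=2.5)[:600,:600])
a=np.radians(-2.65); u=np.array([-np.sin(a),np.cos(a),0]); v=np.array([np.cos(a),np.sin(a),0])
for z in (50,58):
  c=np.array([631.7,-124.5,z])
  print(z,[np.round((proj(p,c+sx*12*v+sy*25*u,R,t)-[400,0])*2.5).tolist() for sx,sy in [(-1,1),(1,1),(1,-1),(-1,-1)]])
E
```

```text
time: 56.9
eef_pos: [460.2, -137.1, 115.3]
ee_rot: [0.511, 0.488, -0.511, 0.49]
wrist_force: [0.5, 0.1, 1.0]
gripper_width: 0.5
t 56.9 pos [ 460.2 -137.1  115.3] jaw -2.52 zaxis [-0.044 -0.999  0.001] F [0.5 0.1 1. ] T [-0.05  0.04  0.04] w 0.5 q [-0.53 -0.06  2.06  0.    1.14 -0.48]
50 [[364.0, 368.0], [450.0, 368.0], [417.0, 539.0], [336.0, 539.0]]
58 [[383.0, 372.0], [472.0, 372.0], [437.0, 548.0], [353.0, 548.0]]
```

View pics/w14c.png

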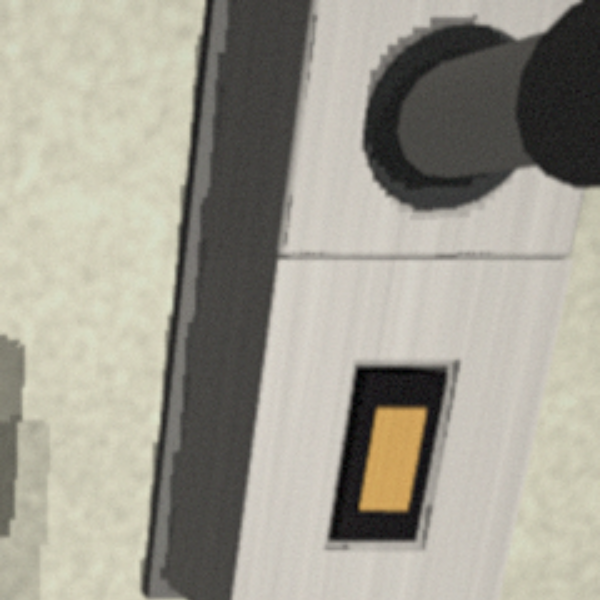

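The tag's top face has its corners at (357,367), (447,370), (417,541) and (330,541). That matches the prediction for z=50 (flush), not z=58. The robot is touching nothing, so I'll hand in.

```bash
python3 -c "
from plant import manip
print(manip.finish_job())"
```

```text
the job is handed in; nothing more can be done
None
```

I capped the three tubes that had a cap on the bench, then set the data tag in its recess and pressed it flush. I handed the job in at about 57 s; it gives no verdict.

- **Caps:** The three caps fit the 20.0 mm tube (y = 114), the 33.2 mm tube (y = 61) and the 28.8 mm tube (y = -45). Pressing each cap top with shut fingers read 130.0 mm, which is exactly the fully home height. The 15.6 mm and 24.4 mm tubes had no cap and stay open.
- **Knocked cap:** One cap was knocked aside during the run. I found it again, still upright, and used it.
- **Tag:** The fingertips stopped solid at 49.9 mm under 30 N, against a deck height of 50 mm. The last picture shows its outline where a flush tag should be, not 8 mm proud.
- **Bottle and jar:** The last scene check found both where they were at the start.
- **One disagreement:** While pressing home, the tool stopped 14.2 mm below first rim contact on the first cap, 13.1 mm on the second and about the same on the third. I put this down to picking those two up 1 mm higher in the grip. The finger check then put all three at the same height.

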